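# Fit the snap ring on the wheel hub

### The arm

A 6-joint arm with a two-finger parallel gripper is mounted at the origin on the work surface. World frame = base frame: x ahead of the robot, y to its left, z up, the work surface at z = 0. Lengths are in m, angles in rad, forces in N, time in s.
With the tool pointing down it reaches from about 0.4 to 0.825 m from the base axis. Payload 7 kg.
Tool frame: the origin (TCP) lies midway between the tips of the shut fingers; the grasp point (between the pads) lies 19 mm behind it; z points along the fingers, x is the direction in which the jaws open and shut, and the axes are right-handed (so a half turn about z gives the same grasp; the last joint's range is limited). The gripper opens to 88 mm and grips with 3 to 60 N. Pads are 19 mm wide; open, the fingers measure 130 mm over their backs; the gripper's body (78 mm by 193 mm) begins 47 mm behind the grasp point.
Start: joints at [1.527, 0.359, 0.012, 0, -1.224, -0.288], TCP at [0.22, 0.638, 0.227] pointing down, gripper open.
Joint ranges: [-3.07, 3.07], [-1.43, 2.12], [-1.02, 1.25], [-3.03, 1.67], [-3.05, -0], [-3.03, 3.03]. Speed limits (rad/s): [2.39, 2.39, 3.01, 3.14, 3.14, 3.14].

### API

Orientations are given as [roll, pitch, yaw] about the fixed x, y, z axes, in that order (R = Rz(yaw) Ry(pitch) Rx(roll)).
In Python, from station import arm, viewer, ticket gives the robot as it stands. The module is installed in compiled form; this text tells all that it offers.
- The arm moves only by the tool step_arm, never from a script. Its argument "targets" is a list of rows, each a list of 3 entries, a list of its own where there are three numbers: the shift along the tool's x, y, z in m, then the turn, a rotation vector about the tool's x, y, z in degrees, then the opening, from -1 (shut) to 1 (fully open), so that 0 is half open. A call has exactly 8 rows; each row shifts and turns the commanded pose from where the row before left it, along the tool's axes as they then stand; what a row does not reach is not made up. A row lasts 1/10 s, in which the tool goes at most 50 mm and 8.59 degrees, less where a joint would pass 70% of its speed; a pose out of reach is approached as far as the arm can. A call is refused whole if a number of a shift passes 0.05 or a number of a turn 8.59, either way. A call with a gripper value outside its range is refused whole. The fingers move at their own pace and stop on an object; "grip_force" is the grip in N (left out, the last holds). Time passes only in rows, so rows that do not move let the fingers close, or fill a call up. It gives the time, the measured TCP pose, the force and the opening at its end, in the units of the state.
- arm.get_state(): the state, without advancing time (a new reading comes with each control period).
- viewer.grab_frame(name): name is "scene" or "top" or "wrist"; returns (picture, depth): 420x560x3 uint8, red, green, blue; 420x560 float32, m along the optical axis (not along the pixel's ray), 0 where there is no reading.
- viewer.calibration(name): a dict with "fov_y" (degrees; the focal length in pixels is half the picture's height over the tangent of half this angle, whatever the lens; pixels are square), "cx", "cy" (the principal point, pixels), "distortion" ([k1, k2, p1, p2, k3] as OpenCV has them; the pictures are not rectified), "world_to_cam" (4x4, takes a point from world to camera coordinates); the wrist camera has in their place "tool_from_camera" (4x4, takes a point from camera to tool coordinates, whose origin is the TCP and whose axes are the tool frame's). Camera axes: x right, y up, looking along -z (the intrinsics and any distortion apply to the point x, -y, -z); pixel columns grow to the right and rows downward; lengths in m; the calibration is good to about 2 mm. A picture is of the moment at which its call begins: read the wrist's pose just before it. calibration takes no time and is no camera call.
- ticket.job_done(): hands the job in, once; it reports no verdict.
The state is a dict: "t": time; "q": joint angles; "qd": joint speeds; "joint_efforts": joint torques, N m; "eef_pos": TCP position; "ee_rot": TCP orientation; "force": force on the tool from outside, world axes, zero at the start; "moment": the same for the moment, N m; "width": finger opening in m.
Only numpy, scipy, OpenCV 4.12 (cv2) and the standard library are available. Lean on these libraries where they do the work, as an engineer would, in place of code of your own. Each camera call takes 0.05 s, during which the arm holds its last target.

### The job

With the red-handled ring pliers, take the dark blue snap ring by its two eyes, spread it (hole centres never over 65 mm apart, or it is spoilt), pass it over the hub's steel nose, set it gently on the brass washer and let it close fully into the groove. Then put the pliers back upright in their wooden stand. Touch the ring only with the pliers, and leave the mugs and the jar alone.

Things in the scene. Friction and masses are not known exactly. Their poses are not given: they have to be found in the camera images.
- hub: Potter's wheel hub, fixed, shaft upright. Origin on its axis at table height. From below: grey housing 120 mm across (100 mm above z 10), top at z 35 mm; brass washer 56 across, top at 45; groove 43.6 across, z 45 to 52.8; steel land 49.6 across, up to z 60, its lower edge bevelled 1.8 mm; nose tapering to 37 across at its top, z 70.
- hub_seat (a point): Point on the shaft axis level with the brass washer's top, 45 mm above the table: the underside of the ring must come to rest here.
- ring_pad: Fixed wooden block, 30 mm high, from x = -36 to +46.5 mm and y = -38 to +38 mm in its own frame; on top a round boss 34 mm across, 10 mm high, around which the ring lies loosely. Origin at table height below the boss. The ring's eyes lie over a slot along y (x = 27.5 to 36.5 mm, 14 mm deep), so the plier pins can pass down through them.
- ring: Dark blue snap ring, 40 g, 5 mm thick, 45 mm inside, 57 mm outside. Origin: centre of the closed ring's circle, at its underside; z up. The gap with the eyes points along its +x, the back, where it flexes, is at x = -25.5 mm. Pose stays readable while the pliers carry it. It passes over the land when spread 0.17 rad or more; at 0.24 rad the shaft axis is best 4 mm ahead (+x) of the origin.
- ring_left_eye (a point): Centre of the hole in the ring's +y eye, at its top face; the other eye mirrors it. Closed: x = +32, y = +14 and -14 mm from the ring's origin. Lug 13 mm square, hole 7 mm, right through. Each eye pulls inward by 3 N closed, 7 N at 0.2 rad. When the ring closes in the groove its eyes move about 9 mm along the ring's +x relative to the shaft.
- ring_left (a joint): Opening angle of the ring's +y arm about the back of the ring, rad: 0 closed, grows as it is spread; the other arm opens as much. Hole centres stand 28 mm apart at 0, 50 at 0.2, 57 at 0.26, 65 at 0.34. Beyond 0.34 the ring is overstretched and spoilt.
- stand: Fixed wooden pliers stand: two upright walls 16 mm thick, 86 mm long along its y, 62 mm high, with a 36 mm slot between them, open at the top. Origin at table height under the slot's centre. The pliers hang in the slot, their wings resting on the walls' tops.
- pliers: Ring pliers, 160 g, upright in the stand, pins down. Origin: centre of the middle block, 69 mm above the table in the stand; the block has wings reaching 29 mm each way along x (32 mm along y), underside 7 mm below the origin. Handles and pins lie along y; turned half round it is the same. When held, this pose is not given.
- pliers_grip (a point): Point midway between the handles, 42 mm above the pliers' origin. Handles: two red upright plates 26 mm wide (along x), 36 mm high, 6 mm thick, 64 mm over both when free. Squeezing them together along y spreads the pins; a spring opens them again (8 N a side to start, about 18 N with the ring spread 0.2 rad). They do not latch.
- pliers_pins (a point): Point midway between the pins' ends, 53 mm below the pliers' origin. Pins upright, 4 mm thick, round ends, 28 mm apart (centres) when free, with a shoulder 11 mm above their ends (42 mm below the origin) that bears on the top of the ring's eyes. Spread in the eyes, they carry the ring by friction.
- pliers_left (a joint): Travel of one handle, m: 0 free, up to 0.020; the other handle travels as much. The width over the handles is 64 mm less twice this; the pins (centres) stand 28 mm apart plus twice this, always parallel. In the ring's eyes the first 1.5 mm take up play; then the ring opens by about 0.016 rad per mm.
- mug_a: Unglazed mug, 76 mm across, 85 mm high, origin under its centre. Leave alone.
- mug_b: Unglazed mug like mug_a. Leave alone.
- jar: Blue glaze jar with a lid, 60 mm across, 75 mm high, origin under its centre. Leave alone.
Things that resemble listed ones, but are neither listed nor needed, are in the scene too. What is shaped like the ring but white is not meant.

How it is judged:
On the way, in this order (a step that is already met when the one before it is completed fails the run):
1. the ring hangs spread on the pliers, clear of its pad (z of ring in the frame of ring_pad above 0.045 m and contact force between pliers and ring above 1 N and value of joint ring_left above 0.08 rad), for 0.2 s.
2. the ring is in the groove, closed, flat on the washer side (horizontal distance between ring and hub_seat below 0.003 m and z of ring in the frame of hub_seat between -0.0015 and 0.003 m and value of joint ring_left below 0.03 rad and angle between ring's own z axis and vertical below 0.06 rad), for 0.2 s.
At the end, for the whole second after the job is handed in: Ring at rest in the groove: arms within 0.03 rad of closed, centre within 3 mm of the shaft axis, underside at most 3 mm above the washer, tilt under 0.06 rad. Pliers at rest in their stand: tilt under 0.1 rad, origin 66 to 73 mm above its foot, within 25 mm of its centre (all of step 2 and linear speed of each of ring, pliers below 0.02 m/s and angle between pliers's own z axis and vertical below 0.1 rad and z of pliers in the frame of stand between 0.066 and 0.073 m and horizontal distance between pliers and stand below 0.025 m); the robot touches nothing.
It fails at once if the ring is overstretched (an arm beyond 0.34 rad) (value of joint ring_left above 0.34 rad).
It fails at once if the ring is forced against the hub with more than 30 N (contact force between ring and hub above 30 N).
It fails at once if the pliers are forced against the hub with more than 20 N (contact force between pliers and hub above 20 N).
It fails at once if the gripper handles the ring itself (contact force between the arm and ring above 1 N).
It fails at once if a mug or the jar is moved by more than 20 mm (distance of any of mug_a, mug_b, jar from where it was at the start of the episode above 0.02 m).
It also fails if it takes over 64 s, if anything falls off the work surface, if the arm or the gripper's body presses on something with over 40 N, if the wrist force passes 120 N, or if a joint passes its speed limit or range.

## Working session

There is one attempt and no reset: what is moved stays moved. The work goes in short steps, Python scripts to look and compute and a tool call to move; the robot and the scene stay as the last step left them, time stands still between calls to the robot, and variables do not carry over. Pictures are saved under pics/ and viewed, and the job is handed in when it is done.

Besides the shell and the picture viewer there is one more tool, called after "Emit:" by a JSON object that holds its "method" and its "body". step_arm: Moves the arm, as the interface text tells. Its arguments: {"type":"object","properties":{"targets":{"type":"array"},"grip_force":{"type":"number"}},"required":["targets"]}

```bash
mkdir -p pics
python3 - <<'E'
from station import arm, viewer
import cv2, numpy as np
print(arm.get_state())
for n in ["scene","top","wrist"]:
    c=viewer.calibration(n); print(n,c)
for n in ["scene","top","wrist"]:
    p,d=viewer.grab_frame(n); np.savez(f"{n}0.npz",p=p,d=d); cv2.imwrite(f"pics/{n}0.png",p[:,:,::-1])
    print(n,(d>0).mean())
E
```

```text
{'t': 0.0, 'q': array([ 1.52707554e+00,  3.59394619e-01,  1.10797074e-02, -3.70705755e-04,
       -1.22411364e+00, -2.88091685e-01]), 'qd': array([-0.00049419, -0.00065277,  0.000875  , -0.00040013, -0.00181186,
        0.00085012]), 'joint_efforts': array([-1.02189533e-03, -5.82711411e+01,  2.93067241e+01,  6.99757621e+00,
        6.96762989e-03, -1.51598069e-04]), 'eef_pos': array([0.21975053, 0.63771122, 0.22562306]), 'ee_rot': array([-3.14146298e+00, -1.66398012e-03, -1.90273515e+00]), 'force': array([ 0.14862035, -0.30925333,  0.0181332 ]), 'moment': array([-0.00276935,  0.04189359, -0.02715505]), 'width': 0.08783074890917322}
scene {'fov_y': 42.3203791400823, 'cx': 271.29125151674646, 'cy': 217.2722266454818, 'distortion': array([-0.03379952,  0.        ,  0.        ,  0.        ,  0.        ]), 'world_to_cam': array([[-0.39334422,  0.91933686, -0.0100032 ,  0.22245466],
       [-0.79204333, -0.33331598,  0.51143702,  0.39835231],
       [ 0.46684868,  0.20909376,  0.85926254, -1.34801734],
       [ 0.        ,  0.        ,  0.        ,  1.        ]])}
top {'fov_y': 44.75781751
[... 317 characters left out ...]
,  0.99807631, -1.15170721],
       [ 0.        ,  0.        ,  0.        ,  1.        ]])}
wrist {'fov_y': 69.79853928237158, 'cx': 282.9221606061978, 'cy': 207.15856175661463, 'distortion': array([-0.03718253,  0.        ,  0.        ,  0.        ,  0.        ]), 'tool_from_camera': array([[ 9.99999501e-01,  8.78343748e-04, -4.75217366e-04,
         7.06536057e-04],
       [ 7.01947794e-04, -9.56683543e-01, -2.91129018e-01,
        -7.77754014e-02],
       [-7.10343987e-04,  2.91128539e-01, -9.56683683e-01,
        -1.57357512e-01],
       [ 0.00000000e+00,  0.00000000e+00,  0.00000000e+00,
         1.00000000e+00]])}
scene 0.9963010204081633
top 0.9960331632653061
wrist 0.9961011904761905
```

View pics/scene0.png

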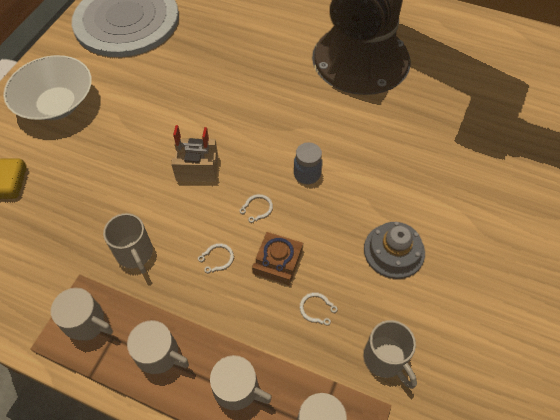

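View pics/top0.png

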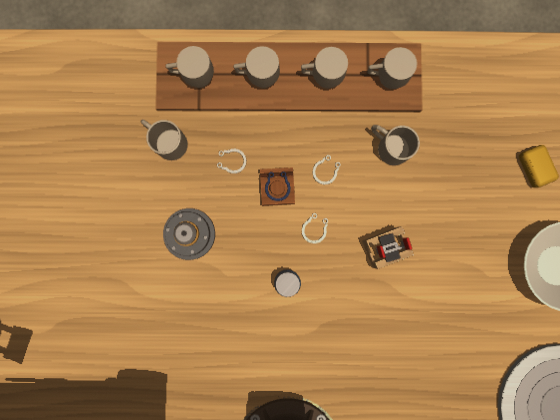

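View pics/wrist0.png

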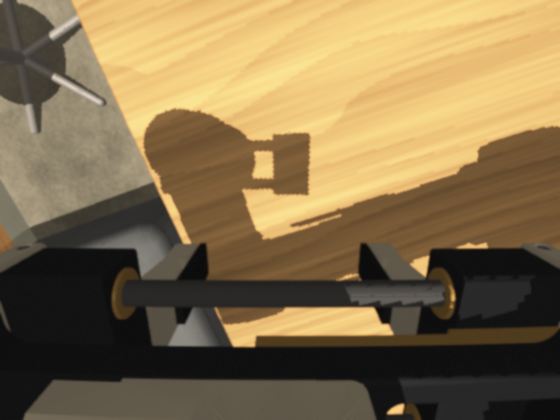

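```bash
cat > h.py <<'E'
import numpy as np, cv2
from scipy.spatial.transform import Rotation as R
from station import arm, viewer
def cam(n,st=None):
    c=viewer.calibration(n); f=210/np.tan(np.radians(c['fov_y']/2))
    K=np.array([[f,0,c['cx']],[0,f,c['cy']],[0,0,1]])
    if n=='wrist':
        T=np.eye(4);T[:3,:3]=R.from_euler('xyz',st['ee_rot']).as_matrix();T[:3,3]=st['eef_pos']
        C=T@c['tool_from_camera']
    else: C=np.linalg.inv(c['world_to_cam'])
    return K,np.array(c['distortion']),C
def rays(n,uv,st=None):
    K,D,C=cam(n,st); uv=np.asarray(uv,float).reshape(-1,1,2)
    x=cv2.undistortPoints(uv,K,D).reshape(-1,2)
    d=np.c_[x[:,0],-x[:,1],-np.ones(len(x))]
    return C[:3,3],d@C[:3,:3].T
def onz(n,uv,z,st=None):
    o,d=rays(n,uv,st); s=(z-o[2])/d[:,2]; return o+s[:,None]*d
def dep(n,uv,D,st=None):
    o,d=rays(n,uv,st); return o+np.asarray(D).reshape(-1,1)*d
def cloud(n,D,st=None):
    v,u=np.mgrid[:420,:560]; uv=np.c_[u.ravel(),v.ravel()]
    return dep(n,uv,D.ravel(),st).reshape(420,560,3)
def proj(n,P,st=None):
    K,Di,C=cam(n,st); Pc=(np.asarray(P)-C[:3,3])@C[:3,:3]
    q=Pc*[1,-1,-1]; return cv2.projectPoints(q,np.zeros(3),np.zeros(3),K,Di)[0].reshape(-1,2)
E
python3 - <<'E'
from h import *
z=np.load('top0.npz');p=z['p'];d=z['d'];C=cloud('top',d)
for nm,(u,v) in dict(hub=(184,233),washer=(184,220),housing=(200,250),pad=(265,200),boss=(277,187),jar=(287,284),mugb=(164,140),muga=(400,145),table=(100,320)).items(): print(nm,C[v,u].round(4))
def crop(u0,u1,v0,v1,k,f): cv2.imwrite(f,cv2.resize(p[v0:v1,u0:u1,::-1],None,fx=k,fy=k,interpolation=cv2.INTER_CUBIC))
a=cv2.resize(p[155:220,235:315,::-1],None,fx=7,fy=7,interpolation=cv2.INTER_CUBIC)
b=cv2.resize(p[215:275,355:425,::-1],None,fx=7,fy=7,interpolation=cv2.INTER_CUBIC)
cv2.imwrite('pics/pad0.png',a);cv2.imwrite('pics/stand0.png',b)
s=np.load('scene0.npz')['p']
cv2.imwrite('pics/st_s0.png',cv2.resize(s[115:190,160:240,::-1],None,fx=7,fy=7,interpolation=cv2.INTER_CUBIC))
E
```

```text
hub [0.4902 0.228  0.0718]
washer [0.5203 0.2348 0.0379]
housing [0.4532 0.1983 0.0352]
pad [0.567  0.0533 0.0296]
boss [0.5954 0.0262 0.0411]
jar [0.3812 0.0035 0.076 ]
mugb [0.7093 0.2914 0.0023]
muga [ 0.6991 -0.2599  0.0096]
table [ 0.2908  0.4325 -0.0026]
```

View pics/pad0.png

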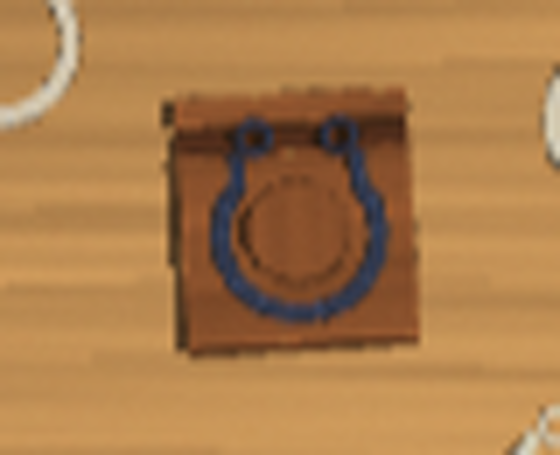

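View pics/stand0.png

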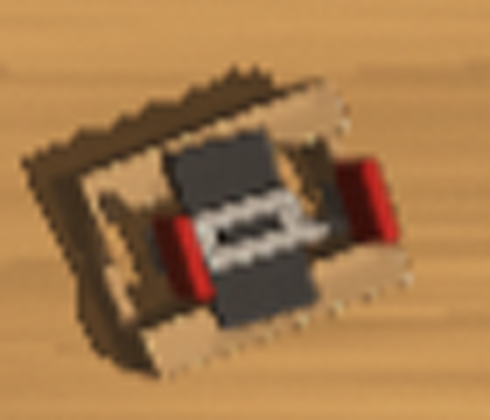

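View pics/st_s0.png

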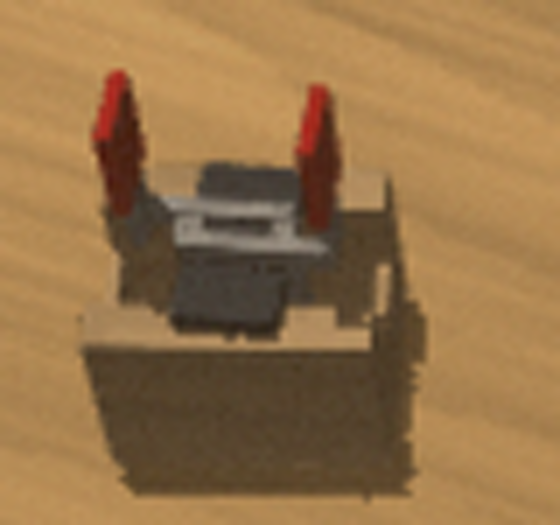

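Run:
```python
from h import *
z=np.load('top0.npz');p=z['p'].astype(int);d=z['d'];C=cloud('top',d)
def pt(u,v): return 0
# stand crop px -> full
def full(x,y,u0,v0,k=7): return [(x+.5)/k-.5+u0,(y+.5)/k-.5+v0]
print('handles z.129',onz('top',[full(180,255,355,215),full(365,200,355,215)],.129).round(4))
red=(p[...,0]>110)&(p[...,1]<60)&(p[...,2]<60);red[:,:355]=0;red[:,425:]=0
n,l,s,c=cv2.connectedComponentsWithStats(red.astype(np.uint8)); print(s,c)
blue=(p[...,2]>p[...,0]+12);blue[:155]=0;blue[220:]=0;blue[:,:235]=0;blue[:,315:]=0
v,u=np.nonzero(blue);P=onz('top',np.c_[u,v],.035);print('ring',len(P),P.mean(0),P.min(0),P.max(0))
print('eyes',onz('top',[full(252,136,235,155),full(338,136,235,155)],.035).round(4), 'boss',onz('top',[full(298,230,235,155)],.04))
print('pad corners',onz('top',[full(168,140,235,155),full(405,92,235,155),full(418,342,235,155),full(186,352,235,155)],.03).round(4))
print('stand',onz('top',[full(80,182,355,215),full(325,85,355,215),full(410,270,355,215),full(155,368,355,215)],.062).round(4))
print('hub',onz('top',[[184,233]],.07),'housing')
```

```text
handles z.129 [[ 0.4535 -0.188   0.129 ]
 [ 0.4699 -0.2429  0.129 ]]
[[     0      0    560    420 235145]
 [   407    238      5     12     26]
 [   380    246      6     12     29]] [[279.47304004 209.49102469]
 [408.69230769 243.38461538]
 [382.27586207 251.89655172]]
ring 117 [0.59324697 0.02548605 0.035     ] [ 0.56886847 -0.00093659  0.035     ] [0.62814881 0.05335803 0.035     ]
eyes [[0.6257 0.0409 0.035 ]
 [0.6258 0.0131 0.035 ]] boss [[0.59460572 0.0258945  0.04      ]]
pad corners [[ 0.625   0.0683  0.03  ]
 [ 0.6411 -0.0087  0.03  ]
 [ 0.5595 -0.0131  0.03  ]
 [ 0.5559  0.062   0.03  ]]
stand [[ 0.4757 -0.17    0.062 ]
 [ 0.5065 -0.2475  0.062 ]
 [ 0.4485 -0.2738  0.062 ]
 [ 0.4176 -0.1933  0.062 ]]
hub [[0.49026996 0.22834562 0.07      ]] housing
```

```bash
cat > plan.py <<'E'
from h import *
import sys
# usage: plan.py n x y z yaw_deg [n x y z yaw ...]  yaw of tool x, tool down; prints rows in tool axes
st=arm.get_state();p=st['eef_pos'].copy();Rm=R.from_euler('xyz',st['ee_rot'])
print('now',p.round(4),np.degrees(st['ee_rot']).round(2),'t',round(st['t'],2),'w',round(st['width'],4))
a=list(map(float,sys.argv[1:]))
for i in range(0,len(a),5):
    n=int(a[i]);g=np.array(a[i+1:i+4]);G=R.from_euler('xyz',[np.pi,0,np.radians(a[i+4])])
    rv=(Rm.inv()*G).as_rotvec();p0=p.copy();R0=Rm
    for k in range(1,n+1):
        pn=p0+(g-p0)*k/n;Rn=R0*R.from_rotvec(rv*k/n)
        s=Rm.inv().apply(pn-p);t=np.degrees((Rm.inv()*Rn).as_rotvec())
        print([list(s.round(4)+0.),list(t.round(2)+0.)]);p,Rm=pn,Rn
E
python3 plan.py 12 0.46 0.228 0.26 -72.5
```

```text
now [0.2198 0.6379 0.2258] [-1.7999e+02 -7.0000e-02 -1.0901e+02] t 0.15 w 0.0876
[[np.float64(0.0258), np.float64(-0.0301), np.float64(-0.0028)], [np.float64(0.0), np.float64(-0.01), np.float64(-3.04)]]
[[np.float64(0.0273), np.float64(-0.0286), np.float64(-0.0028)], [np.float64(0.0), np.float64(-0.01), np.float64(-3.04)]]
[[np.float64(0.0288), np.float64(-0.0272), np.float64(-0.0028)], [np.float64(0.0), np.float64(-0.01), np.float64(-3.04)]]
[[np.float64(0.0302), np.float64(-0.0256), np.float64(-0.0028)], [np.float64(0.0), np.float64(-0.01), np.float64(-3.04)]]
[[np.float64(0.0315), np.float64(-0.0239), np.float64(-0.0028)], [np.float64(0.0), np.float64(-0.01), np.float64(-3.04)]]
[[np.float64(0.0328), np.float64(-0.0222), np.float64(-0.0028)], [np.float64(0.0), np.float64(-0.01), np.float64(-3.04)]]
[[np.float64(0.0339), np.float64(-0.0205), np.float64(-0.0028)], [np.float64(0.0), np.float64(-0.01), np.float64(-3.04)]]
[[np.float64(0.0349), np.float64(-0.0186), np.float64(-0.0028)], [np.float64(0.0), np.float64(-0.01), np.float64(-3.04)]]
[[np.float64(0.0359), np.float64(-0.0168), np.float64(-0.0028)], [np.float64(0.0), np.float64(-0.01), np.float64(-3.04)]]
[[np.float64(0.0367), np.float64(-0.0148), np.float64(-0.0028)], [np.float64(0.0), np.float64(-0.01), np.float64(-3.04)]]
[[np.float64(0.0374), np.float64(-0.0129), np.float64(-0.0028)], [np.float64(0.0), np.float64(-0.01), np.float64(-3.04)]]
[[np.float64(0.0381), np.float64(-0.0109), np.float64(-0.0028)], [np.float64(0.0), np.float64(-0.01), np.float64(-3.04)]]
```

Emit:
{"method": "step_arm", "body": {"targets": [[[0.026, -0.03, -0.003], [0, 0, -3], 1], [[0.027, -0.029, -0.003], [0, 0, -3], 1], [[0.029, -0.027, -0.003], [0, 0, -3], 1], [[0.03, -0.026, -0.003], [0, 0, -3], 1], [[0.032, -0.024, -0.003], [0, 0, -3], 1], [[0.033, -0.022, -0.003], [0, 0, -3], 1], [[0.034, -0.021, -0.003], [0, 0, -3], 1], [[0.035, -0.019, -0.003], [0, 0, -3], 1]]}}

```text
t: 0.95
eef_pos: [0.381, 0.362, 0.2507]
ee_rot: [3.142, 0.0, -1.481]
force: [0.8, 0.1, -0.3]
width: 0.0876
```

Emit:
{"method": "step_arm", "body": {"targets": [[[0.036, -0.017, -0.003], [0, 0, -3], 1], [[0.037, -0.015, -0.003], [0, 0, -3], 1], [[0.037, -0.013, -0.003], [0, 0, -3], 1], [[0.038, -0.011, -0.003], [0, 0, -3], 1], [[0, 0, 0], [0, 0, 0], 1], [[0, 0, 0], [0, 0, 0], 1], [[0, 0, 0], [0, 0, 0], 1], [[0, 0, 0], [0, 0, 0], 1]]}}

```text
t: 1.75
eef_pos: [0.4598, 0.2274, 0.2624]
ee_rot: [3.141, -0.0, -1.273]
force: [-0.1, 0.6, 0.1]
width: 0.0882
```

```bash
sed -i 's/list(s.round(4)+0.),list(t.round(2)+0.)/(s.round(4)+0.).tolist(),(t.round(2)+0.).tolist()/' plan.py
cat > look.py <<'E'
from h import *
import sys,pickle
st=arm.get_state();p,d=viewer.grab_frame('wrist');n=sys.argv[1]
pickle.dump((st,p,d),open(n+'.pkl','wb'));cv2.imwrite(f'pics/{n}.png',p[:,:,::-1])
print(st['eef_pos'].round(4),np.degrees(st['ee_rot']).round(2),st['t'],abs(st['qd']).max())
E
python3 look.py w1
```

```text
[0.4598 0.2274 0.2624] [179.98  -0.   -72.96] 1.75 0.004613351708423984
```

View pics/w1.png

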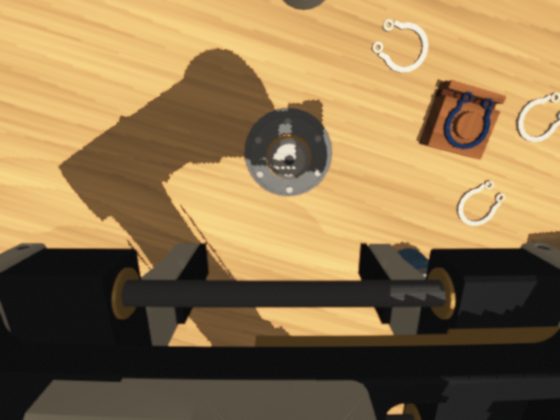

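```bash
cat > hubfit.py <<'E'
from h import *
import pickle,sys
from scipy.optimize import least_squares
st,p,d=pickle.load(open(sys.argv[1]+'.pkl','rb'));C=cloud('wrist',d,st)
H0=np.array([.49,.228])
r=np.hypot(*(C[...,:2]-H0).transpose(2,0,1))
for u,v in [(288,140),(270,175),(200,250),(150,100)]: pass
print('table z',np.median(C[(r>.08)&(r<.1)][:,2]))
m=(C[...,2]>.028)&(C[...,2]<.042)&(r<.07)
def circ(P,name,rad=None):
    f=(lambda x:np.hypot(P[:,0]-x[0],P[:,1]-x[1])-(x[2] if rad is None else rad))
    s=least_squares(f,[*H0,.05],loss='soft_l1',f_scale=.001);print(name,s.x.round(4),len(P),np.abs(f(s.x)).mean().round(5));return s.x
cs,_=cv2.findContours(m.astype(np.uint8),cv2.RETR_EXTERNAL,cv2.CHAIN_APPROX_NONE)
c=max(cs,key=cv2.contourArea)[:,0]
print('z',np.median(C[m][:,2]))
circ(onz('wrist',c,.035,st),'housing35')
m=(C[...,2]>.025)&(r<.07)
cs,_=cv2.findContours(m.astype(np.uint8),cv2.RETR_EXTERNAL,cv2.CHAIN_APPROX_NONE)
circ(onz('wrist',max(cs,key=cv2.contourArea)[:,0],.035,st),'all35')
for z0,z1,h in [(.064,.08,.07),(.054,.08,.058)]:
    m=(C[...,2]>z0)&(C[...,2]<z1)&(r<.07)
    cs,_=cv2.findContours(m.astype(np.uint8),cv2.RETR_EXTERNAL,cv2.CHAIN_APPROX_NONE)
    c=max(cs,key=cv2.contourArea)[:,0]
    print(C[m].mean(0)); circ(C[c[:,1],c[:,0]],f'nose{z0}')
c=cv2.resize(p[100:205,235:345,::-1],None,fx=6,fy=6,interpolation=cv2.INTER_CUBIC)
cv2.imwrite('pics/'+sys.argv[1]+'_hub.png',c)
E
python3 hubfit.py w1; python3 plan.py 6 0.555 0.03 0.24 -80
```

```text
table z -0.00024112778544937985
z 0.03432532387722392
housing35 [0.4888 0.2298 0.0489] 219 0.0003
all35 [-0.0682  0.0709  0.4603] 1667 0.08951
[0.48909965 0.23010945 0.06872934]
nose0.064 [0.4884 0.2298 0.0211] 114 0.00049
[0.48969206 0.23028465 0.06721109]
nose0.054 [0.4885 0.2298 0.0242] 114 0.00029
now [0.4598 0.2274 0.2624] [179.98  -0.   -72.94] t 1.8 w 0.0874
[[0.0361, -0.0055, 0.0037], [0.0, 0.0, 1.18]]
[[0.036, -0.0063, 0.0037], [0.0, 0.0, 1.18]]
[[0.0359, -0.007, 0.0037], [0.0, 0.0, 1.18]]
[[0.0357, -0.0077, 0.0037], [0.0, 0.0, 1.18]]
[[0.0355, -0.0085, 0.0037], [0.0, 0.0, 1.18]]
[[0.0354, -0.0092, 0.0037], [0.0, 0.0, 1.18]]
```

View pics/w1_hub.png

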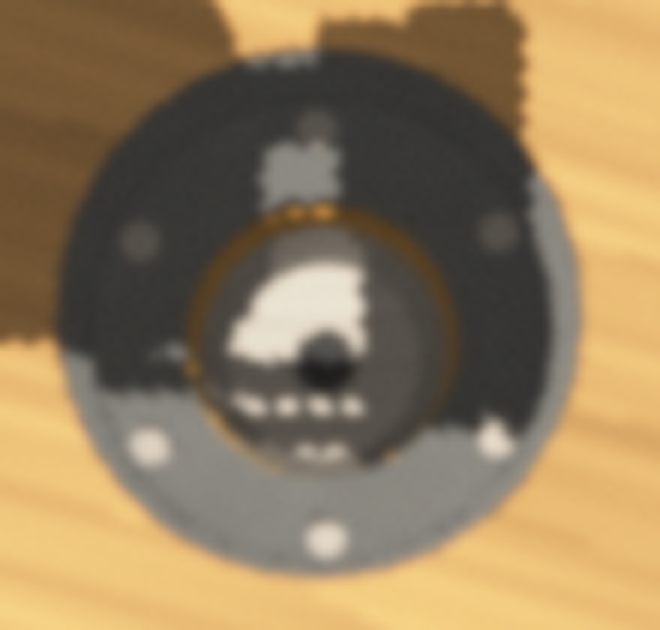

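```bash
python3 plan.py 7 0.575 0.03 0.2 -90
```

```text
now [0.4598 0.2274 0.2624] [179.98  -0.   -72.94] t 1.8 w 0.0874
[[0.0318, -0.0075, 0.0089], [0.0, 0.0, 2.44]]
[[0.0314, -0.0088, 0.0089], [0.0, 0.0, 2.44]]
[[0.031, -0.0101, 0.0089], [0.0, 0.0, 2.44]]
[[0.0306, -0.0114, 0.0089], [0.0, 0.0, 2.44]]
[[0.0301, -0.0127, 0.0089], [0.0, 0.0, 2.44]]
[[0.0295, -0.014, 0.0089], [0.0, 0.0, 2.44]]
[[0.0289, -0.0152, 0.0089], [0.0, 0.0, 2.44]]
```

Emit:
{"method": "step_arm", "body": {"targets": [[[0.032, -0.007, 0.009], [0, 0, 2.4], 1], [[0.031, -0.009, 0.009], [0, 0, 2.4], 1], [[0.031, -0.01, 0.009], [0, 0, 2.4], 1], [[0.031, -0.011, 0.009], [0, 0, 2.4], 1], [[0.03, -0.013, 0.009], [0, 0, 2.4], 1], [[0.03, -0.014, 0.009], [0, 0, 2.4], 1], [[0.029, -0.015, 0.009], [0, 0, 2.4], 1], [[0, 0, 0], [0, 0, 0], 1]]}}

```text
t: 2.6
eef_pos: [0.5752, 0.0265, 0.1976]
ee_rot: [3.139, -0.001, -1.571]
force: [-0.5, 0.1, 0.1]
width: 0.0873
```

Emit:
{"method": "step_arm", "body": {"targets": [[[0, 0, 0], [0, 0, 0], 1], [[0, 0, 0], [0, 0, 0], 1], [[0, 0, 0], [0, 0, 0], 1], [[0, 0, 0], [0, 0, 0], 1], [[0, 0, 0], [0, 0, 0], 1], [[0, 0, 0], [0, 0, 0], 1], [[0, 0, 0], [0, 0, 0], 1], [[0, 0, 0], [0, 0, 0], 1]]}}

```text
t: 3.4
eef_pos: [0.5749, 0.0285, 0.1996]
ee_rot: [-3.142, 0.0, -1.567]
force: [0.9, -0.0, -0.4]
width: 0.0878
```

```bash
python3 look.py w2; python3 plan.py 7 0.42 -0.216 0.24 -72.5
```

```text
[0.5749 0.0285 0.1996] [-180.      0.    -89.81] 3.4 0.002070797236162686
now [0.5748 0.0284 0.1996] [180.     0.   -89.81] t 3.45 w 0.0872
[[0.0348, 0.0222, -0.0058], [0.0, 0.0, -2.47]]
[[0.0339, 0.0237, -0.0058], [0.0, 0.0, -2.47]]
[[0.0328, 0.0252, -0.0058], [0.0, 0.0, -2.47]]
[[0.0317, 0.0265, -0.0058], [0.0, 0.0, -2.47]]
[[0.0305, 0.0279, -0.0058], [0.0, 0.0, -2.47]]
[[0.0293, 0.0292, -0.0058], [0.0, 0.0, -2.47]]
[[0.028, 0.0304, -0.0058], [0.0, 0.0, -2.47]]
```

View pics/w2.png

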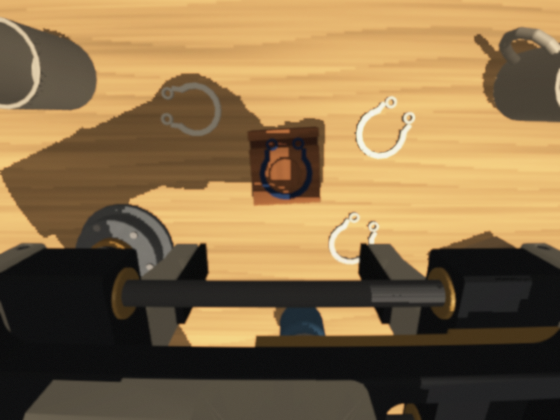

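Run:
```python
from h import *
import pickle
st,p,d=pickle.load(open('w2.pkl','rb'))
c=p[118:213,240:335,::-1].astype(float);c=np.clip(255*(c/255)**.6,0,255).astype(np.uint8)
cv2.imwrite('pics/w2_pad.png',cv2.resize(c,None,fx=6,fy=6,interpolation=cv2.INTER_CUBIC))
C=cloud('wrist',d,st);print(C[190,270],C[130,270],C[165,287],C[215,230])
```

```text
[0.57382857 0.04227985 0.03388335] [0.63795607 0.04188932 0.02877871] [0.60231472 0.0237813  0.03875736] [ 5.33231041e-01  9.41620030e-02 -3.43423610e-04]
```

View pics/w2_pad.png

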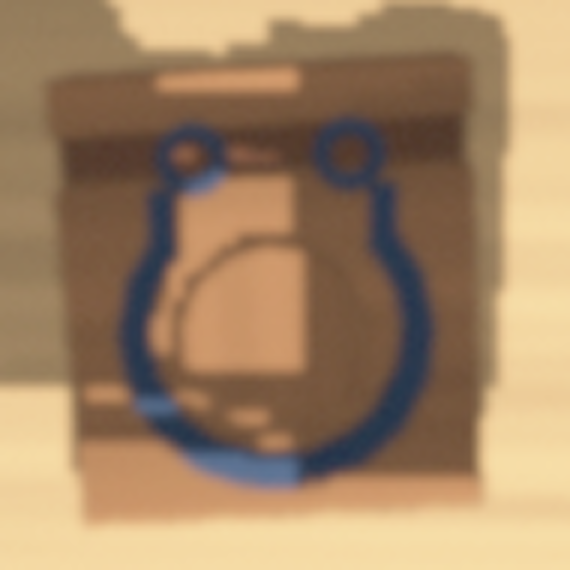

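The dark-blue ring lies on the pad at (285,168) in w2, with its eyes at about (272,144) and (298,143). The look-alikes are the white rings at (195,107), (385,130) and (353,240). I choose the blue one on the wooden pad.

Run:
```python
from h import *
import pickle
from scipy.optimize import least_squares
st,p,d=pickle.load(open('w2.pkl','rb'))
f=lambda x,y:[240+(x+.5)/6-.5,118+(y+.5)/6-.5]
E=onz('wrist',[f(193,158),f(349,154)],.035,st);print('eyes',E.round(4),np.linalg.norm(E[0]-E[1]))
q=p.astype(int);b=(q[...,2]>q[...,0]+8);b[:118]=0;b[213:]=0;b[:,:240]=0;b[:,335:]=0
v,u=np.nonzero(b);P=onz('wrist',np.c_[u,v],.035,st)
m=E.mean(0);body=P[P[:,0]<m[0]-.016]
s=least_squares(lambda x:np.hypot(body[:,0]-x[0],body[:,1]-x[1])-.0255,[.594,.027],loss='soft_l1',f_scale=.002);print('ring centre',s.x,len(body))
dv=m[:2]-s.x;print('eye mid',m,'dist',np.linalg.norm(dv),'yaw by axis',np.degrees(np.arctan2(dv[1],dv[0])),'by eyes',np.degrees(np.arctan2(*( (E[0]-E[1])[[1,0]])))-90)
B=onz('wrist',[f(60,75),f(465,52),f(482,500),f(85,522)],.03,st);print('pad',B.round(4),B.mean(0))
```

```text
eyes [[0.624  0.0399 0.035 ]
 [0.6247 0.0126 0.035 ]] 0.027365551236237733
ring centre [0.59280442 0.02519485] 394
eye mid [0.624353   0.02624369 0.035     ] dist 0.03156600528155147 yaw by axis 1.9041071081745344 by eyes 1.6041441898170063
pad [[ 0.6379  0.0634  0.03  ]
 [ 0.642  -0.0078  0.03  ]
 [ 0.5604 -0.0138  0.03  ]
 [ 0.5559  0.061   0.03  ]] [0.59903901 0.02572453 0.03      ]
```

Emit:
{"method": "step_arm", "body": {"targets": [[[0.035, 0.022, -0.006], [0, 0, -2.5], 1], [[0.034, 0.024, -0.006], [0, 0, -2.5], 1], [[0.033, 0.025, -0.006], [0, 0, -2.5], 1], [[0.032, 0.026, -0.006], [0, 0, -2.5], 1], [[0.03, 0.028, -0.006], [0, 0, -2.5], 1], [[0.029, 0.029, -0.006], [0, 0, -2.5], 1], [[0.028, 0.03, -0.006], [0, 0, -2.5], 1], [[0, 0, 0], [0, 0, 0], 1]]}}

```text
t: 4.25
eef_pos: [0.4195, -0.2189, 0.2426]
ee_rot: [-3.141, -0.001, -1.264]
force: [0.5, 0.8, 0.5]
width: 0.0878
```

Emit:
{"method": "step_arm", "body": {"targets": [[[0, 0, 0], [0, 0, 0], 1], [[0, 0, 0], [0, 0, 0], 1], [[0, 0, 0], [0, 0, 0], 1], [[0, 0, 0], [0, 0, 0], 1], [[0, 0, 0], [0, 0, 0], 1], [[0, 0, 0], [0, 0, 0], 1], [[0, 0, 0], [0, 0, 0], 1], [[0, 0, 0], [0, 0, 0], 1]]}}

```text
t: 5.05
eef_pos: [0.4214, -0.216, 0.2415]
ee_rot: [3.141, 0.0, -1.262]
force: [0.4, -0.4, 0.5]
width: 0.0879
```

```bash
python3 look.py w3
```

```text
[ 0.4214 -0.216   0.2415] [179.99   0.   -72.3 ] 5.05 0.0022830520519618834
```

View pics/w3.png

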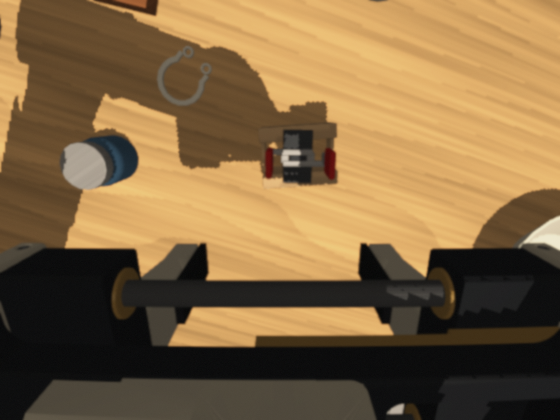

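Run:
```python
from h import *
import pickle
st,p,d=pickle.load(open('w3.pkl','rb'));C=cloud('wrist',d,st)
q=p.astype(int)
a=q[110:200,245:355,::-1].astype(float);cv2.imwrite('pics/w3_st.png',cv2.resize(np.clip(255*(a/255)**.6,0,255).astype(np.uint8),None,fx=7,fy=7,interpolation=cv2.INTER_CUBIC))
r=(q[...,0]>q[...,1]+50)&(q[...,1]<50)&(C[...,2]>.08);r[:110]=0;r[200:]=0;r[:,:245]=0;r[:,355:]=0
n,l,s,c=cv2.connectedComponentsWithStats(r.astype(np.uint8))
ms=[]
for i in range(1,n):
    if s[i,4]<30: continue
    P=C[l==i];top=P[P[:,2]>P[:,2].max()-.006];print(s[i],P.mean(0).round(4),P.min(0).round(4),P.max(0).round(4),'top',top.mean(0).round(4),len(top))
    v,u=np.nonzero(l==i);A=onz('wrist',np.c_[u,v],.129,st)
    (x,y),(w,h),an=cv2.minAreaRect((A[:,:2]*1e3).astype(np.float32));print('rect@.129',x,y,w,h,an)
# block wings top z ?
k=(C[...,2]>.06)&(C[...,2]<.085);k[:110]=0;k[200:]=0;k[:,:245]=0;k[:,355:]=0
dk=k&(q.max(2)<75);P=C[dk];print('dark',len(P),P.mean(0))
(x,y),(w,h),an=cv2.minAreaRect((P[:,:2]*1e3).astype(np.float32));print(x,y,w,h,an, np.median(P[:,2]))
```

```text
[266 148   6  30 169] [ 0.4527 -0.1924  0.1284] [ 0.4397 -0.1976  0.103 ] [ 0.4953 -0.1872  0.3989] top [ 0.4953 -0.1924  0.3989] 1
rect@.129 452.80859375 -192.4382781982422 26.12208366394043 4.540709495544434 16.75152015686035
[326 149   9  30 240] [ 0.4686 -0.2461  0.1241] [ 0.4563 -0.253   0.1045] [ 0.4798 -0.2417  0.1299] top [ 0.4677 -0.247   0.1278] 170
rect@.129 468.72607421875 -245.32798767089844 26.422574996948242 7.256998538970947 20.391254425048828
dark 1217 [ 0.46144051 -0.22136166  0.07022508]
459.3602600097656 -221.40040588378906 58.48811721801758 55.15343475341797 14.361554145812988 0.06941626537047557
```

View pics/w3_st.png

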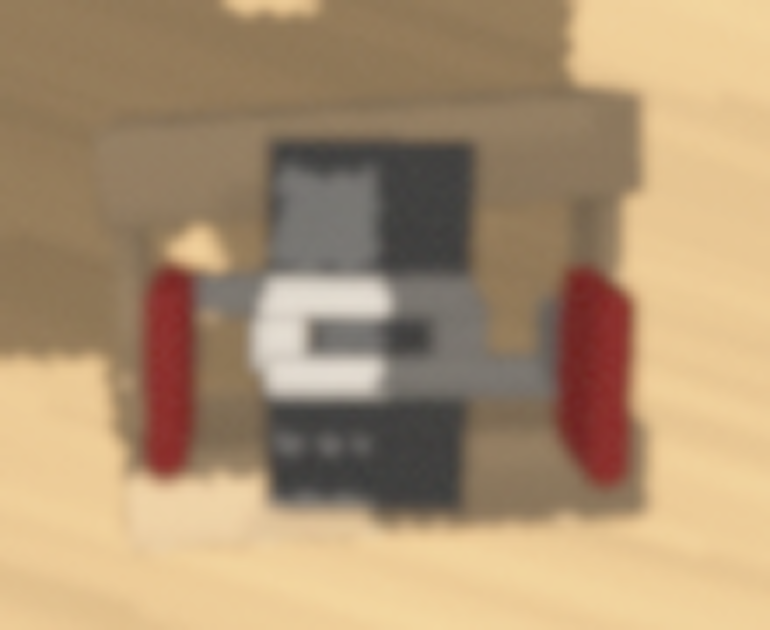

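Run:
```python
from h import *
import pickle
st,p,d=pickle.load(open('w3.pkl','rb'))
f=lambda x,y:[245+(x+.5)/7-.5,110+(y+.5)/7-.5]
L=onz('wrist',[f(150,275),f(150,470),f(629,300),f(629,475)],.129,st);print(L.round(4))
a=L[:2].mean(0);b=L[2:].mean(0);print('sep',np.linalg.norm(a-b),'mid',(a+b)/2,'yaw',np.degrees(np.arctan2(b[1]-a[1],b[0]-a[0])))
# stand walls at z .062
S=onz('wrist',[f(105,130),f(638,98),f(642,512),f(132,540)],.062,st);print('stand',S.round(4),S.mean(0), np.degrees(np.arctan2(*(S[1]-S[0])[[1,0]])),np.degrees(np.arctan2(*(S[2]-S[3])[[1,0]])))
B=onz('wrist',[f(275,145),f(472,145),f(460,508),f(270,505)],.07,st);print('block',B.round(4),B.mean(0),np.linalg.norm(B[0]-B[1]),np.linalg.norm(B[0]-B[3]))
```

```text
[[ 0.4639 -0.1867  0.129 ]
 [ 0.4399 -0.194   0.129 ]
 [ 0.4794 -0.2456  0.129 ]
 [ 0.4582 -0.2535  0.129 ]]
sep 0.061607950940328705 mid [ 0.4603378  -0.21996655  0.129     ] yaw -74.08020696653833
stand [[ 0.4753 -0.1722  0.062 ]
 [ 0.505  -0.2494  0.062 ]
 [ 0.4439 -0.2729  0.062 ]
 [ 0.4141 -0.1949  0.062 ]] [ 0.4595618  -0.22235312  0.062     ] -68.95053802994408 -69.11347295195144
block [[ 0.4815 -0.1979  0.07  ]
 [ 0.4906 -0.2264  0.07  ]
 [ 0.4369 -0.2431  0.07  ]
 [ 0.4281 -0.2141  0.07  ]] [ 0.459257   -0.22039364  0.07      ] 0.02989910132938605 0.05572902078335886
```

```bash
python3 plan.py 5 0.460 -0.2203 0.145 -73 4 0.460 -0.2203 0.093 -73
```

```text
now [ 0.4214 -0.216   0.2416] [-180.     -0.    -72.31] t 5.1 w 0.0877
[[0.0032, -0.0071, 0.0193], [0.0, 0.0, 0.14]]
[[0.0031, -0.0071, 0.0193], [0.0, 0.0, 0.14]]
[[0.0031, -0.0071, 0.0193], [0.0, 0.0, 0.14]]
[[0.0031, -0.0071, 0.0193], [0.0, 0.0, 0.14]]
[[0.0031, -0.0071, 0.0193], [0.0, 0.0, 0.14]]
[[0.0, 0.0, 0.013], [0.0, 0.0, 0.0]]
[[0.0, 0.0, 0.013], [0.0, 0.0, 0.0]]
[[0.0, 0.0, 0.013], [0.0, 0.0, 0.0]]
[[0.0, 0.0, 0.013], [0.0, 0.0, 0.0]]
```

Emit:
{"method": "step_arm", "body": {"targets": [[[0.003, -0.007, 0.019], [0, 0, 0], 1], [[0.003, -0.007, 0.019], [0, 0, 0.2], 1], [[0.003, -0.007, 0.019], [0, 0, 0.2], 1], [[0.003, -0.007, 0.019], [0, 0, 0.2], 1], [[0.0035, -0.0075, 0.02], [0, 0, 0], 1], [[0, 0, 0], [0, 0, 0], 1], [[0, 0, 0], [0, 0, 0], 1], [[0, 0, 0], [0, 0, 0], 1]]}}

```text
t: 5.9
eef_pos: [0.4603, -0.2203, 0.1467]
ee_rot: [-3.14, -0.001, -1.272]
force: [0.2, -0.8, -0.4]
width: 0.0877
```

```bash
python3 look.py w4
```

```text
[ 0.4603 -0.2203  0.1467] [-1.7993e+02 -4.0000e-02 -7.2900e+01] 5.9 0.010289133058324523
```

View pics/w4.png

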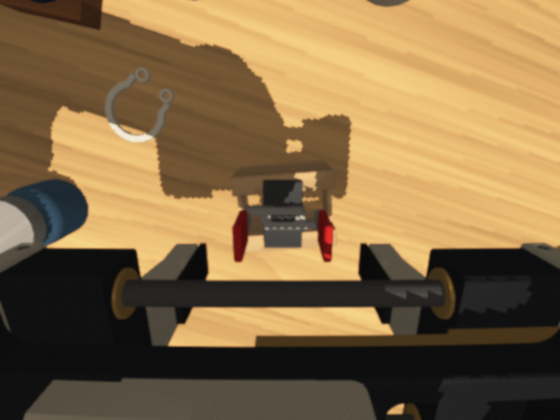

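Run:
```python
from h import *
import pickle
st,p,d=pickle.load(open('w4.pkl','rb'))
a=p[165:270,220:350,::-1].astype(float);cv2.imwrite('pics/w4_st.png',cv2.resize(np.clip(255*(a/255)**.6,0,255).astype(np.uint8),None,fx=6,fy=6,interpolation=cv2.INTER_CUBIC))
```

```text
(no output)
```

View pics/w4_st.png

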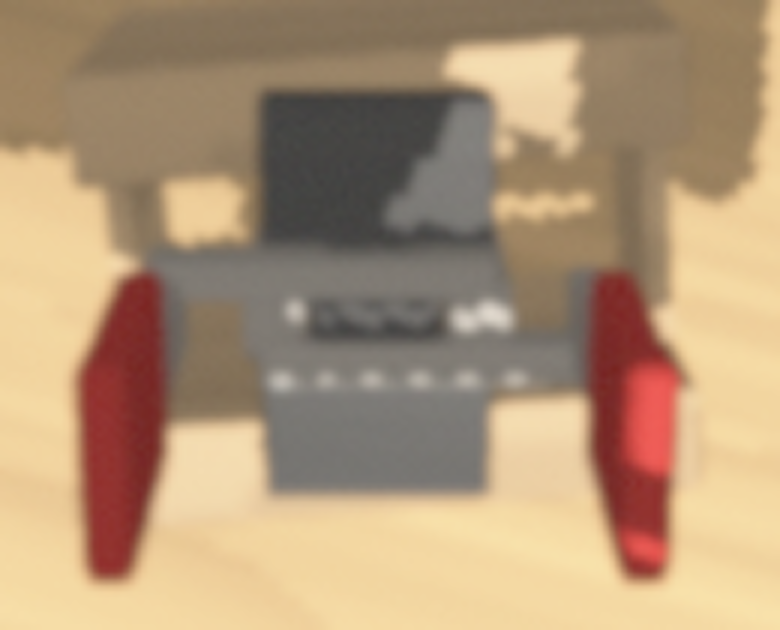

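Run:
```python
from h import *
import pickle
st,p,d=pickle.load(open('w4.pkl','rb'));C=cloud('wrist',d,st)
f=lambda x,y:[220+(x+.5)/6-.5,165+(y+.5)/6-.5]
T=R.from_euler('xyz',st['ee_rot'])
tl=lambda P:T.inv().apply(P-st['eef_pos'])
L=onz('wrist',[f(82,365),f(128,365),f(90,577),f(130,577),f(628,365),f(672,365),f(625,577),f(665,577)],.129,st);print((tl(L)*1e3).round(1))
print('mid tool',(tl(L).mean(0)*1e3).round(2))
for x,y in [(300,150),(400,450),(330,470),(300,110),(110,420),(120,560)]:
    u,v=np.round(f(x,y)).astype(int);print((x,y),C[v,u].round(4))
for z in (.069,.073,.076):
  B=onz('wrist',[f(262,92),f(490,92),f(487,492),f(270,495)],z,st);print(z,(tl(B)*1e3).round(1).tolist(),(tl(B).mean(0)*1e3).round(1))
```

```text
[[-30.8 -12.4  17.7]
 [-26.1 -12.4  17.7]
 [-31.2  11.8  17.6]
 [-26.9  11.8  17.6]
 [ 25.6 -12.4  17.7]
 [ 30.2 -12.4  17.7]
 [ 26.3  11.9  17.7]
 [ 30.6  11.9  17.7]]
mid tool [-0.29 -0.27 17.68]
(300, 150) [ 0.5342 -0.1975  0.3041]
(400, 450) [ 0.4396 -0.2294  0.0703]
(330, 470) [ 0.4338 -0.2215  0.0691]
(300, 110) [ 0.4823 -0.2029  0.069 ]
(110, 420) [ 0.4574 -0.1916  0.1282]
(120, 560) [ 0.4427 -0.1969  0.1289]
0.069 [[-15.6, -28.6, 77.7], [14.6, -28.6, 77.7], [15.1, 29.1, 77.7], [-15.6, 29.6, 77.6]] [-0.4  0.4 77.7]
0.073 [[-15.4, -29.4, 73.7], [14.3, -29.4, 73.7], [14.9, 27.3, 73.7], [-15.4, 27.7, 73.6]] [-0.4 -0.9 73.7]
0.076 [[-15.2, -30.0, 70.7], [14.1, -30.0, 70.7], [14.7, 25.9, 70.7], [-15.2, 26.4, 70.6]] [-0.4 -1.9 70.7]
```

Emit:
{"method": "step_arm", "body": {"targets": [[[0, 0, 0.012], [0, 0, 0], 1], [[0, 0, 0.012], [0, 0, 0], 1], [[0, 0, 0.012], [0, 0, 0], 1], [[0, 0, 0.012], [0, 0, 0], 1], [[0, 0, 0.006], [0, 0, 0], 1], [[0, 0, 0], [0, 0, 0], 1], [[0, 0, 0], [0, 0, 0], 0.44], [[0, 0, 0], [0, 0, 0], 0.44]], "grip_force": 30}}

```text
t: 6.75
eef_pos: [0.4604, -0.2203, 0.092]
ee_rot: [-3.141, -0.0, -1.272]
force: [-1.0, 0.6, 0.2]
width: 0.0768
```

Emit:
{"method": "step_arm", "body": {"targets": [[[0, 0, 0], [0, 0, 0], 0.44], [[0, 0, 0], [0, 0, 0], 0.44], [[0, 0, 0], [0, 0, 0], 0.43], [[0, 0, 0], [0, 0, 0], 0.43], [[0, 0, 0], [0, 0, 0], 0.43], [[0, 0, 0], [0, 0, 0], 0.43], [[0, 0, 0], [0, 0, 0], 0.43], [[0, 0, 0], [0, 0, 0], 0.43]]}}

```text
t: 7.55
eef_pos: [0.4601, -0.2202, 0.0919]
ee_rot: [-3.141, -0.0, -1.272]
force: [-1.6, 2.4, 5.3]
width: 0.0626
```

```bash
python3 -c "
from station import arm
s=arm.get_state();print(s['t'],s['eef_pos'],s['ee_rot'],s['force'],s['moment'],s['width'])"
```

```text
7.55 [ 0.4601253  -0.22019439  0.09193544] [-3.14115886e+00 -2.24021652e-04 -1.27235628e+00] [-1.63982938  2.35024855  5.29776842] [0.7283551  0.46186698 0.02821887] 0.06258017578916096
```

Emit:
{"method": "step_arm", "body": {"targets": [[[0, 0, -0.003], [0, 0, 0], 0.43], [[0, 0, -0.008], [0, 0, 0], 0.43], [[0, 0, -0.012], [0, 0, 0], 0.43], [[0, 0, -0.015], [0, 0, 0], 0.43], [[0, 0, -0.015], [0, 0, 0], 0.43], [[0, 0, -0.015], [0, 0, 0], 0.43], [[0, 0, -0.012], [0, 0, 0], 0.43], [[0, 0, 0], [0, 0, 0], 0.43]]}}

```text
t: 8.35
eef_pos: [0.4611, -0.2205, 0.1738]
ee_rot: [-3.138, -0.002, -1.272]
force: [-0.7, 1.1, -1.3]
width: 0.0625
```

```bash
python3 look.py w5
python3 - <<'E'
from h import *
s=arm.get_state();print(s['force'],s['moment'],s['width'])
p,d=viewer.grab_frame('scene');np.savez('scene1.npz',p=p,d=d);cv2.imwrite('pics/scene1.png',cv2.resize(p[80:220,130:270,::-1],None,fx=4,fy=4,interpolation=cv2.INTER_CUBIC))
E
```

```text
[ 0.4611 -0.2205  0.1738] [-1.7981e+02 -1.0000e-01 -7.2900e+01] 8.35 0.03836250337817122
[ 0.66056502 -0.05727769 -2.28442679] [-0.0093179   0.02496236  0.01292751] 0.06283522291765033
```

View pics/w5.png

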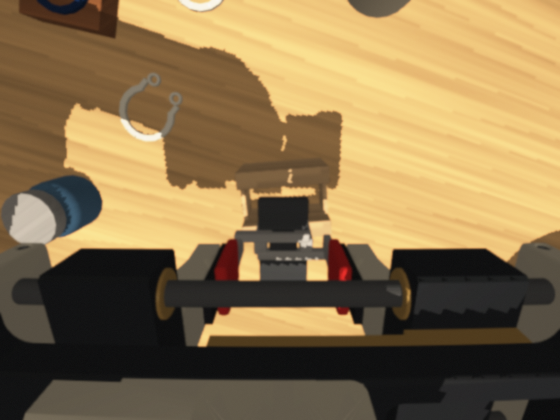

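View pics/scene1.png

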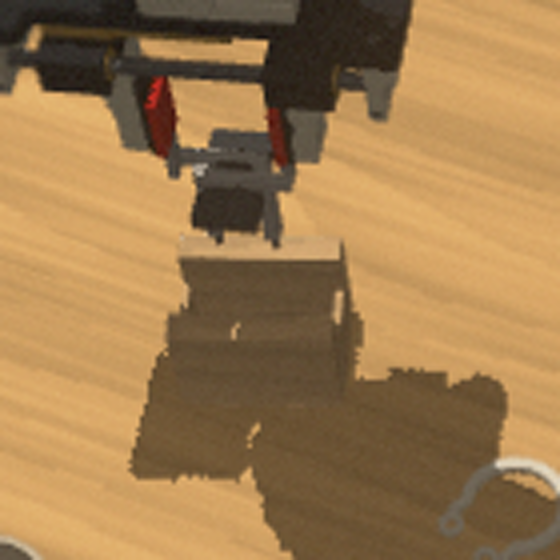

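Run:
```python
from h import *
import pickle
st,p,d=pickle.load(open('w5.pkl','rb'))
a=p[185:325,205:365,::-1].astype(float);cv2.imwrite('pics/w5_c.png',cv2.resize(np.clip(255*(a/255)**.6,0,255).astype(np.uint8),None,fx=5,fy=5,interpolation=cv2.INTER_CUBIC))
C=cloud('wrist',d,st);T=R.from_euler('xyz',st['ee_rot'])
for u,v in [(265,205),(300,215),(283,268),(270,274),(300,274)]: print((u,v),(T.inv().apply(C[v,u]-st['eef_pos'])*1e3).round(1))
```

```text
(265, 205) [-11.2 -24.3  22. ]
(300, 215) [ 10.7 -17.9  21.7]
(283, 268) [ 0.  19.3 21.9]
(270, 274) [-8.7 24.5 23.1]
(300, 274) [11.4 24.4 22.9]
```

View pics/w5_c.png

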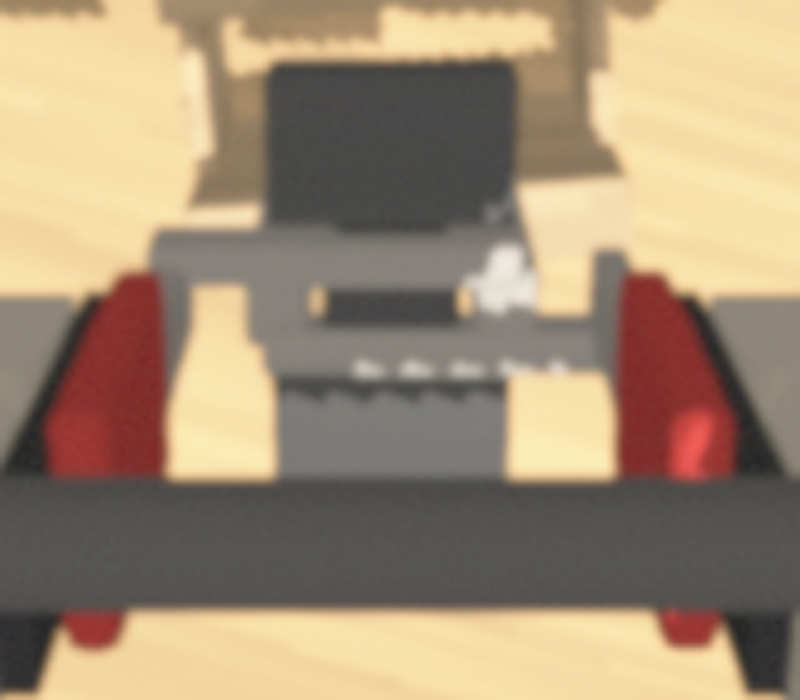

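```bash
python3 - <<'E'
from h import *
import pickle
st,p,d=pickle.load(open('w5.pkl','rb'))
f=lambda x,y:[205+(x+.5)/5-.5,185+(y+.5)/5-.5]
T=R.from_euler('xyz',st['ee_rot'])
z=st['eef_pos'][2]-.0225
P=onz('wrist',[f(268,64),f(514,64)],z,st);print((T.inv().apply(P-st['eef_pos'])*1e3).round(1))
E
python3 plan.py 8 0.6244 0.0262 0.155 -88.3
```

```text
[[-15.3 -29.1  22.6]
 [ 15.1 -29.   22.6]]
now [ 0.4598 -0.2201  0.1716] [-1.7997e+02  1.0000e-02 -7.2920e+01] t 8.45 w 0.0628
[[-0.0234, -0.0287, 0.0021], [0.0, 0.0, 1.92]]
[[-0.0243, -0.0279, 0.0021], [0.0, 0.0, 1.92]]
[[-0.0253, -0.0271, 0.0021], [0.0, 0.0, 1.92]]
[[-0.0262, -0.0262, 0.0021], [0.0, 0.0, 1.92]]
[[-0.027, -0.0253, 0.0021], [0.0, 0.0, 1.92]]
[[-0.0279, -0.0244, 0.0021], [0.0, 0.0, 1.92]]
[[-0.0287, -0.0235, 0.0021], [0.0, 0.0, 1.92]]
[[-0.0294, -0.0225, 0.0021], [0.0, 0.0, 1.92]]
```

Emit:
{"method": "step_arm", "body": {"targets": [[[-0.023, -0.029, 0.002], [0, 0, 1.9], 0.43], [[-0.024, -0.028, 0.002], [0, 0, 1.9], 0.43], [[-0.025, -0.027, 0.002], [0, 0, 1.9], 0.43], [[-0.026, -0.026, 0.002], [0, 0, 1.9], 0.43], [[-0.027, -0.025, 0.002], [0, 0, 1.9], 0.43], [[-0.028, -0.025, 0.002], [0, 0, 1.9], 0.43], [[-0.029, -0.024, 0.002], [0, 0, 2], 0.43], [[-0.029, -0.023, 0.002], [0, 0, 2], 0.43]]}}

```text
t: 9.25
eef_pos: [0.626, 0.0268, 0.1542]
ee_rot: [3.14, -0.0, -1.543]
force: [0.8, -0.6, -1.2]
width: 0.0624
```

Emit:
{"method": "step_arm", "body": {"targets": [[[0, 0, 0], [0, 0, 0], 0.43], [[0, 0, 0], [0, 0, 0], 0.43], [[0, 0, 0], [0, 0, 0], 0.43], [[0, 0, 0], [0, 0, 0], 0.43], [[0, 0, 0], [0, 0, 0], 0.43], [[0, 0, 0], [0, 0, 0], 0.43], [[0, 0, 0], [0, 0, 0], 0.43], [[0, 0, 0], [0, 0, 0], 0.43]]}}

```text
t: 10.05
eef_pos: [0.6259, 0.0252, 0.1558]
ee_rot: [-3.141, 0.0, -1.542]
force: [0.4, -0.3, -1.6]
width: 0.0625
```

```bash
python3 look.py w6
python3 - <<'E'
from h import *
for n,(a,b,c,e) in dict(scene=(200,300,220,340),top=(140,230,230,330)).items():
    p,d=viewer.grab_frame(n);np.savez(n+'2.npz',p=p,d=d);x=cv2.resize(p[a:b,c:e,::-1],None,fx=6,fy=6,interpolation=cv2.INTER_CUBIC);cv2.imwrite(f'pics/{n}2.png',x)
E
python3 plan.py 4 0.6244 0.0262 0.122 -88.2
```

```text
[0.6259 0.0252 0.1558] [-1.7998e+02  1.0000e-02 -8.8330e+01] 10.05 0.00213839754774489
now [0.6259 0.0254 0.1556] [-179.99    0.    -88.31] t 10.2 w 0.0627
[[-0.0002, 0.0004, 0.0084], [0.0, 0.0, -0.03]]
[[-0.0002, 0.0004, 0.0084], [0.0, 0.0, -0.03]]
[[-0.0002, 0.0004, 0.0084], [0.0, 0.0, -0.03]]
[[-0.0002, 0.0004, 0.0084], [0.0, 0.0, -0.03]]
```

View pics/w6.png

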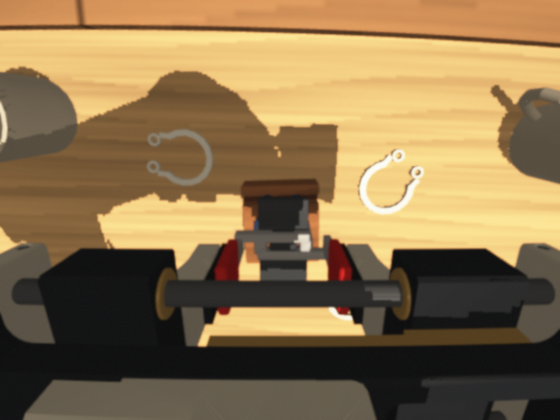

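View pics/scene2.png

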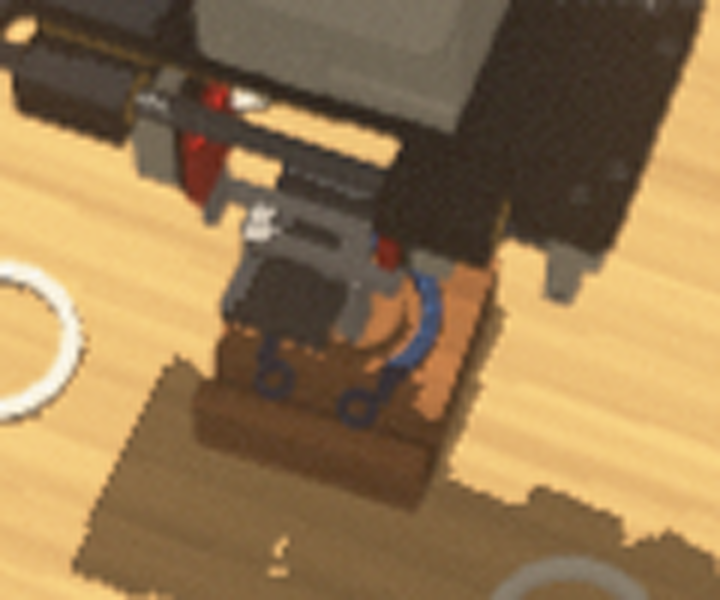

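View pics/top2.png

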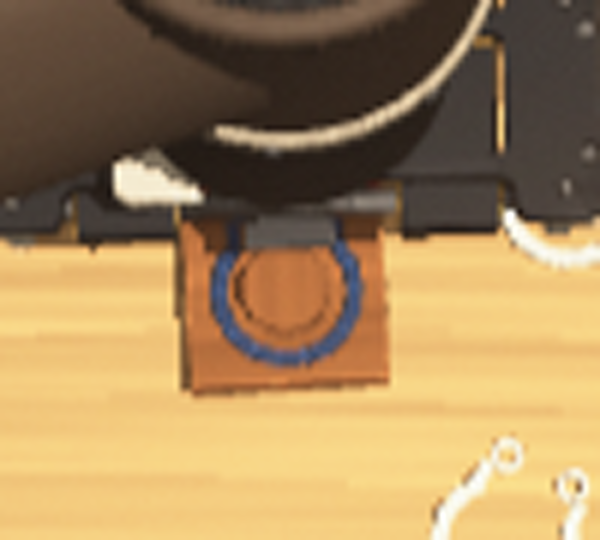

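Emit:
{"method": "step_arm", "body": {"targets": [[[0, 0.001, 0.01], [0, 0, 0], 0.43], [[-0.001, 0.001, 0.01], [0, 0, 0], 0.43], [[0, 0, 0.01], [0, 0, 0], 0.43], [[0, 0, 0.008], [0, 0, 0], 0.43], [[0, 0, 0], [0, 0, 0], 0.43], [[0, 0, 0], [0, 0, 0], 0.43], [[0, 0, 0], [0, 0, 0], 0.43], [[0, 0, 0], [0, 0, 0], 0.43]]}}

```text
t: 11.0
eef_pos: [0.6242, 0.0264, 0.1181]
ee_rot: [-3.141, 0.0, -1.541]
force: [-0.0, -0.8, -1.4]
width: 0.0627
```

```bash
cat > sc.py <<'E'
from h import *
import sys
n=sys.argv[1];a,b,c,e=map(int,sys.argv[2:6])
s=arm.get_state();print(s['t'],s['eef_pos'].round(4),np.degrees(s['ee_rot']).round(2),s['force'].round(1),s['moment'].round(2),s['width'])
p,d=viewer.grab_frame('scene');np.savez(n+'.npz',p=p,d=d);k=min(800//(e-c),600//(b-a))
x=p[a:b,c:e,::-1]/255.;x=np.clip(255*x**.6,0,255).astype(np.uint8)
cv2.imwrite(f'pics/{n}.png',cv2.resize(x,None,fx=k,fy=k,interpolation=cv2.INTER_CUBIC));print(k)
E
python3 sc.py s3 230 300 240 320
```

```text
11.0 [0.6242 0.0264 0.1181] [-1.7995e+02  1.0000e-02 -8.8310e+01] [-0.  -0.8 -1.4] [-0.04 -0.   -0.02] 0.06272065051720996
8
```

View pics/s3.png

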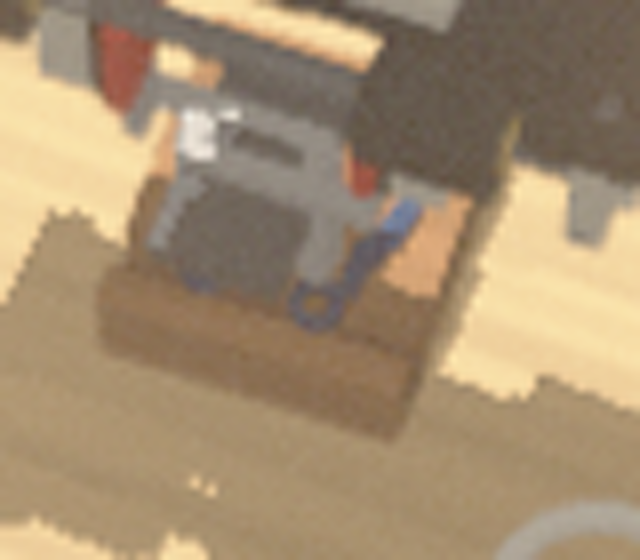

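Emit:
{"method": "step_arm", "body": {"targets": [[[0, 0, 0.003], [0, 0, 0], 0.43], [[0, 0, 0.003], [0, 0, 0], 0.43], [[0, 0, 0.003], [0, 0, 0], 0.43], [[0, 0, 0.002], [0, 0, 0], 0.43], [[0, 0, 0], [0, 0, 0], 0.43], [[0, 0, 0], [0, 0, 0], 0.43], [[0, 0, 0], [0, 0, 0], 0.43], [[0, 0, 0], [0, 0, 0], 0.43]]}}

```text
t: 11.85
eef_pos: [0.6239, 0.0263, 0.1066]
ee_rot: [-3.142, 0.0, -1.541]
force: [0.6, -1.0, -1.4]
width: 0.063
```

```bash
python3 sc.py s4 230 300 240 320
```

```text
11.85 [0.6239 0.0263 0.1066] [-180.      0.    -88.31] [ 0.6 -1.  -1.4] [-0.04 -0.03 -0.01] 0.06296908955612389
8
```

View pics/s4.png

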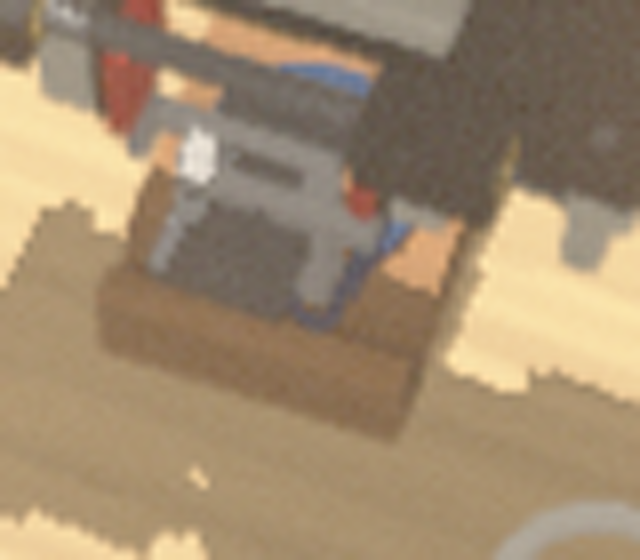

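Emit:
{"method": "step_arm", "body": {"targets": [[[0, 0, 0.002], [0, 0, 0], 0.43], [[0, 0, 0.002], [0, 0, 0], 0.43], [[0, 0, 0.001], [0, 0, 0], 0.43], [[0, 0, 0.0005], [0, 0, 0], 0.43], [[0, 0, 0], [0, 0, 0], 0.43], [[0, 0, 0], [0, 0, 0], 0.43], [[0, 0, 0], [0, 0, 0], 0.43], [[0, 0, 0], [0, 0, 0], 0.43]]}}

```text
t: 12.7
eef_pos: [0.6238, 0.0263, 0.1011]
ee_rot: [-3.142, 0.0, -1.541]
force: [-0.8, -0.6, -1.6]
width: 0.0627
```

```bash
python3 -c "
from station import arm
s=arm.get_state();print(s['t'],s['eef_pos'],s['force'],s['moment'],s['width'])"
```

```text
12.7 [0.62384916 0.02634363 0.10111311] [-0.7517065  -0.58444075 -1.59778926] [-0.04872222 -0.01438203 -0.02322647] 0.06266122084445805
```

Approach the shoulder contact in half-millimetre steps.

Emit:
{"method": "step_arm", "body": {"targets": [[[0, 0, 0.0005], [0, 0, 0], 0.43], [[0, 0, 0], [0, 0, 0], 0.43], [[0, 0, 0.0005], [0, 0, 0], 0.43], [[0, 0, 0], [0, 0, 0], 0.43], [[0, 0, 0], [0, 0, 0], 0.43], [[0, 0, 0], [0, 0, 0], 0.43], [[0, 0, 0], [0, 0, 0], 0.43], [[0, 0, 0], [0, 0, 0], 0.43]]}}

```text
t: 13.5
eef_pos: [0.6239, 0.0264, 0.1001]
ee_rot: [-3.142, 0.0, -1.541]
force: [-0.3, 0.5, -1.0]
width: 0.0626
```

Emit:
{"method": "step_arm", "body": {"targets": [[[0, 0, 0.0005], [0, 0, 0], 0.43], [[0, 0, 0], [0, 0, 0], 0.43], [[0, 0, 0.0005], [0, 0, 0], 0.43], [[0, 0, 0], [0, 0, 0], 0.43], [[0, 0, 0], [0, 0, 0], 0.43], [[0, 0, 0], [0, 0, 0], 0.43], [[0, 0, 0], [0, 0, 0], 0.43], [[0, 0, 0], [0, 0, 0], 0.43]]}}

```text
t: 14.3
eef_pos: [0.6244, 0.0264, 0.0999]
ee_rot: [-3.14, -0.0, -1.541]
force: [-1.6, 0.2, 5.9]
width: 0.0627
```

Emit:
{"method": "step_arm", "body": {"targets": [[[0, 0, -0.0003], [0, 0, 0], 0.38], [[0, 0, 0], [0, 0, 0], 0.33], [[0, 0, 0], [0, 0, 0], 0.28], [[0, 0, 0], [0, 0, 0], 0.23], [[0, 0, 0], [0, 0, 0], 0.18], [[0, 0, 0], [0, 0, 0], 0.13], [[0, 0, 0], [0, 0, 0], 0.09], [[0, 0, 0], [0, 0, 0], 0.05]], "grip_force": 45}}

```text
t: 15.1
eef_pos: [0.6247, 0.0271, 0.1001]
ee_rot: [-3.14, 0.001, -1.541]
force: [-1.3, 3.2, 5.8]
width: 0.0471
```

Emit:
{"method": "step_arm", "body": {"targets": [[[0, 0, 0], [0, 0, 0], 0.05], [[0, 0, 0], [0, 0, 0], 0.05], [[0, 0, 0], [0, 0, 0], 0.05], [[0, 0, -0.001], [0, 0, 0], 0.05], [[0, 0, -0.002], [0, 0, 0], 0.05], [[0, 0, -0.003], [0, 0, 0], 0.05], [[0, 0, -0.004], [0, 0, 0], 0.05], [[0, 0, 0], [0, 0, 0], 0.05]]}}

```text
t: 15.9
eef_pos: [0.6238, 0.0262, 0.1098]
ee_rot: [3.142, -0.0, -1.541]
force: [-0.4, -0.3, -1.9]
width: 0.0464
```

```bash
python3 sc.py s5 230 300 240 320;python3 look.py w7
```

```text
15.9 [0.6238 0.0262 0.1098] [ 1.800e+02 -1.000e-02 -8.832e+01] [-0.4 -0.3 -1.9] [ 0.03 -0.05  0.03] 0.046422690388634356
8
[0.6237 0.0262 0.1095] [179.99  -0.   -88.32] 15.95 0.006656462491345599
```

View pics/s5.png

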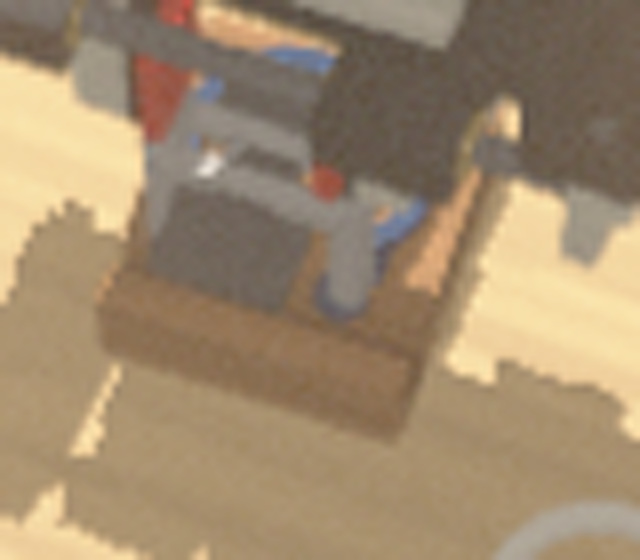

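View pics/w7.png

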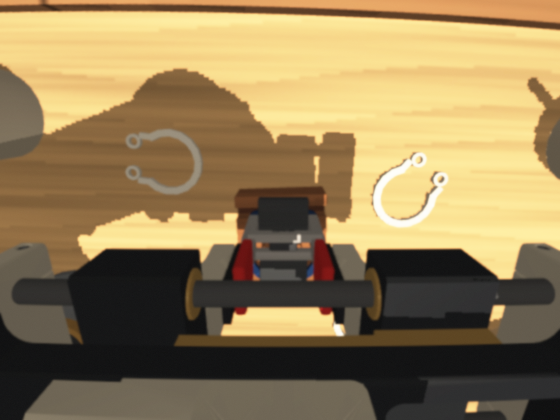

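Emit:
{"method": "step_arm", "body": {"targets": [[[0, 0, -0.006], [0, 0, 0], 0.05], [[0, 0, -0.008], [0, 0, 0], 0.05], [[0, 0, -0.01], [0, 0, 0], 0.05], [[0, 0, -0.01], [0, 0, 0], 0.05], [[0, 0, -0.008], [0, 0, 0], 0.05], [[0, 0, -0.006], [0, 0, 0], 0.05], [[0, 0, 0], [0, 0, 0], 0.05], [[0, 0, 0], [0, 0, 0], 0.05]]}}

```text
t: 16.8
eef_pos: [0.6237, 0.0264, 0.1573]
ee_rot: [3.142, 0.0, -1.541]
force: [-0.8, -0.1, -2.2]
width: 0.0465
```

```bash
python3 sc.py s6 200 290 225 345; python3 look.py w8
python3 - <<'E'
from h import *
p,d=viewer.grab_frame('top');np.savez('t6.npz',p=p,d=d);cv2.imwrite('pics/t6.png',cv2.resize(p[140:230,220:340,::-1],None,fx=6,fy=6,interpolation=cv2.INTER_CUBIC))
E
```

```text
16.8 [0.6237 0.0264 0.1573] [ 1.800e+02  1.000e-02 -8.832e+01] [-0.8 -0.1 -2.2] [-0.05  0.01 -0.  ] 0.04649948830271744
6
[0.6236 0.0263 0.157 ] [179.97  -0.   -88.32] 16.85 0.008464813856909087
```

View pics/s6.png

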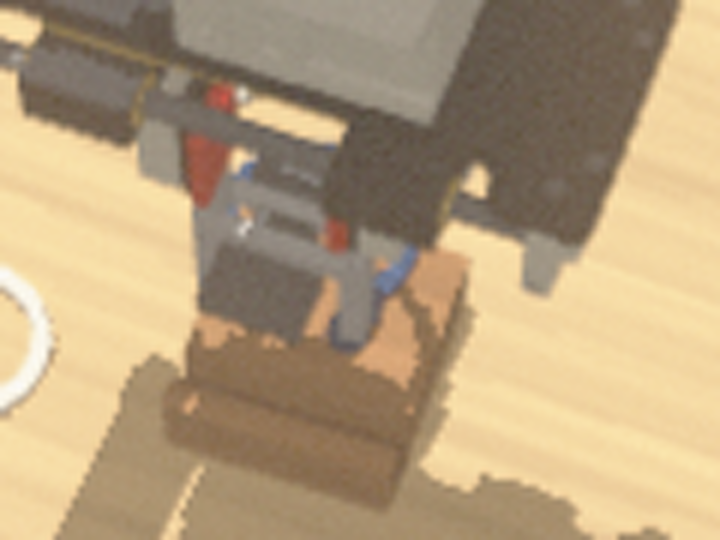

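View pics/t6.png

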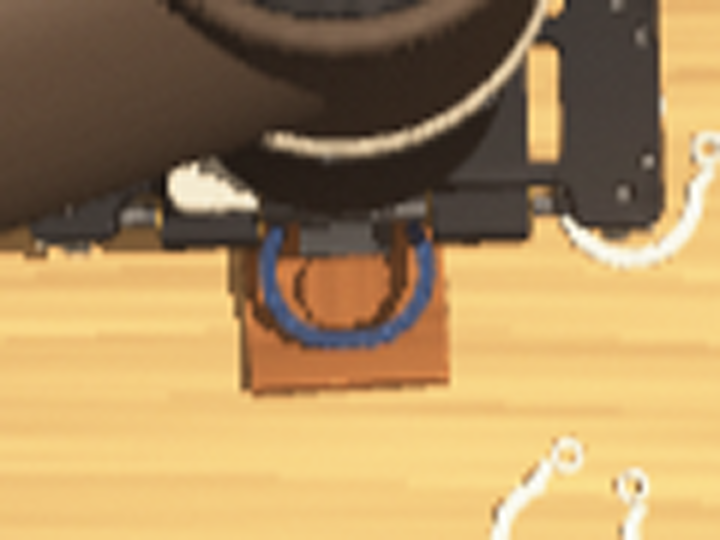

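View pics/w8.png

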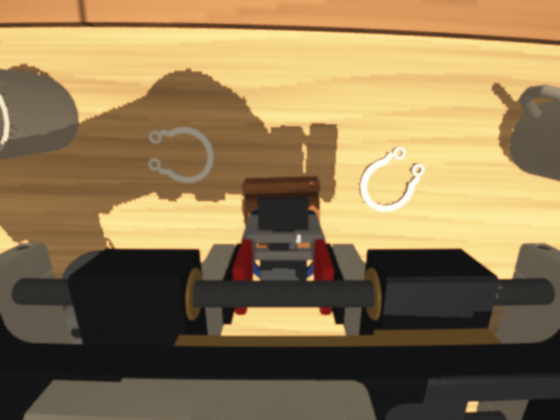

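```bash
cat > ringtop.py <<'E'
from h import *
import sys
z=np.load(sys.argv[1]);p=z['p'].astype(int);C=cloud('top',z['d'])
a,b,c,e=map(int,sys.argv[2:6]);zm=float(sys.argv[6])
m=(p[...,2]>p[...,0]+20);m&=C[...,2]>zm;k=np.zeros_like(m);k[a:b,c:e]=1;m&=k
m&=C[...,2]<zm+.06
P=C[m];print(len(P),'mean',P.mean(0).round(4),'min',P.min(0).round(4),'max',P.max(0).round(4))
A=np.c_[P[:,:2]-P[:,:2].mean(0),np.ones(len(P))];s=np.linalg.lstsq(A,P[:,2],rcond=None)[0];print('slopes',s)
E
python3 ringtop.py t6.npz 140 230 220 340 0.06; python3 plan.py 8 0.60 0.16 0.2 -100 8 0.5145 0.2298 0.2 -100
```

```text
97 mean [0.5843 0.0264 0.0903] min [ 0.568  -0.0041  0.0842] max [0.6093 0.0542 0.097 ]
slopes [ 1.38670324e-02 -7.10464128e-05  9.03333792e-02]
now [0.6236 0.0263 0.1568] [ 1.7995e+02 -1.0000e-02 -8.8320e+01] t 16.95 w 0.0464
[[-0.0168, 0.0025, -0.0054], [0.01, 0.0, 1.46]]
[[-0.0167, 0.0029, -0.0054], [0.01, 0.0, 1.46]]
[[-0.0167, 0.0033, -0.0054], [0.01, 0.0, 1.46]]
[[-0.0166, 0.0037, -0.0054], [0.01, 0.0, 1.46]]
[[-0.0165, 0.0042, -0.0054], [0.01, 0.0, 1.46]]
[[-0.0163, 0.0046, -0.0054], [0.01, 0.0, 1.46]]
[[-0.0162, 0.005, -0.0054], [0.01, 0.0, 1.46]]
[[-0.0161, 0.0054, -0.0054], [0.01, 0.0, 1.46]]
[[-0.0067, 0.012, 0.0], [0.0, 0.0, 0.0]]
[[-0.0067, 0.012, 0.0], [0.0, 0.0, 0.0]]
[[-0.0067, 0.012, 0.0], [0.0, 0.0, 0.0]]
[[-0.0067, 0.012, 0.0], [0.0, 0.0, 0.0]]
[[-0.0067, 0.012, 0.0], [0.0, 0.0, 0.0]]
[[-0.0067, 0.012, 0.0], [0.0, 0.0, 0.0]]
[[-0.0067, 0.012, 0.0], [0.0, 0.0, 0.0]]
[[-0.0067, 0.012, 0.0], [0.0, 0.0, 0.0]]
```

```bash
python3 plan.py 15 0.5107 0.2365 0.165 -73
```

```text
now [0.6236 0.0263 0.1568] [ 1.7995e+02 -1.0000e-02 -8.8320e+01] t 16.95 w 0.0464
[[-0.0142, 0.0071, -0.0005], [0.0, 0.0, -1.02]]
[[-0.0144, 0.0069, -0.0005], [0.0, 0.0, -1.02]]
[[-0.0145, 0.0066, -0.0005], [0.0, 0.0, -1.02]]
[[-0.0146, 0.0063, -0.0005], [0.0, 0.0, -1.02]]
[[-0.0147, 0.0061, -0.0005], [0.0, 0.0, -1.02]]
[[-0.0148, 0.0058, -0.0005], [0.0, 0.0, -1.02]]
[[-0.0149, 0.0055, -0.0005], [0.0, 0.0, -1.02]]
[[-0.015, 0.0053, -0.0005], [0.0, 0.0, -1.02]]
[[-0.0151, 0.005, -0.0005], [0.0, 0.0, -1.02]]
[[-0.0152, 0.0047, -0.0005], [0.0, 0.0, -1.02]]
[[-0.0153, 0.0045, -0.0005], [0.0, 0.0, -1.02]]
[[-0.0153, 0.0042, -0.0005], [0.0, 0.0, -1.02]]
[[-0.0154, 0.0039, -0.0005], [0.0, 0.0, -1.02]]
[[-0.0155, 0.0037, -0.0005], [0.0, 0.0, -1.02]]
[[-0.0155, 0.0034, -0.0005], [0.0, 0.0, -1.02]]
```

Emit:
{"method": "step_arm", "body": {"targets": [[[-0.005, 0.003, -0.001], [0, 0, 0], 0.03], [[-0.01, 0.005, -0.001], [0, 0, -1], 0], [[-0.014, 0.007, -0.001], [0, 0, -1], -0.03], [[-0.015, 0.006, -0.001], [0, 0, -1], -0.06], [[-0.015, 0.006, -0.001], [0, 0, -1], -0.09], [[-0.015, 0.006, -0.001], [0, 0, -1.1], -0.11], [[-0.015, 0.006, -0.001], [0, 0, -1.1], -0.13], [[-0.015, 0.006, -0.001], [0, 0, -1.1], -0.15]]}}

```text
t: 17.75
eef_pos: [0.5697, 0.1278, 0.1655]
ee_rot: [-3.141, 0.0, -1.412]
force: [-0.2, 0.3, -0.3]
width: 0.0376
```

```bash
python3 plan.py 8 0.5107 0.2365 0.165 -73; python3 sc.py s7 170 300 250 420
```

```text
now [0.5697 0.1278 0.1655] [-1.7999e+02  1.0000e-02 -8.0890e+01] t 17.75 w 0.0376
[[-0.0146, 0.0051, 0.0001], [0.0, 0.0, -0.99]]
[[-0.0147, 0.0049, 0.0001], [0.0, 0.0, -0.99]]
[[-0.0148, 0.0046, 0.0001], [0.0, 0.0, -0.99]]
[[-0.0148, 0.0044, 0.0001], [0.0, 0.0, -0.99]]
[[-0.0149, 0.0041, 0.0001], [0.0, 0.0, -0.99]]
[[-0.015, 0.0039, 0.0001], [0.0, 0.0, -0.99]]
[[-0.015, 0.0036, 0.0001], [0.0, 0.0, -0.99]]
[[-0.0151, 0.0033, 0.0001], [0.0, 0.0, -0.99]]
17.75 [0.5697 0.1278 0.1655] [-1.7999e+02  1.0000e-02 -8.0890e+01] [-0.2  0.3 -0.3] [-0.02 -0.06 -0.01] 0.03761086368274191
4
```

View pics/s7.png

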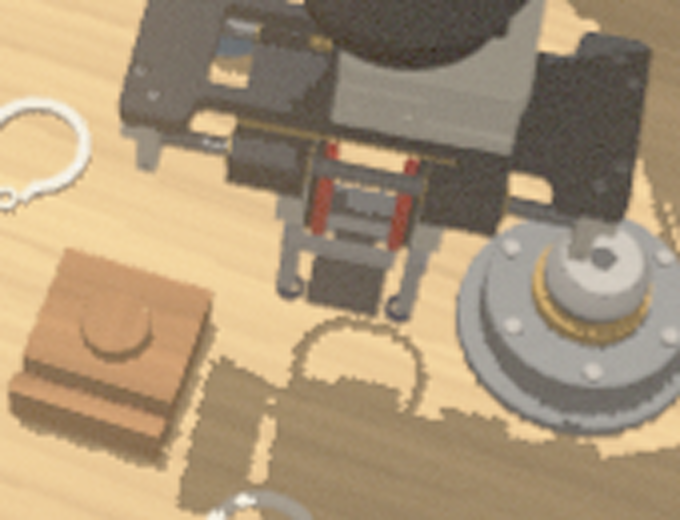

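Emit:
{"method": "step_arm", "body": {"targets": [[[-0.015, 0.005, 0], [0, 0, -1], -0.17], [[-0.015, 0.005, 0], [0, 0, -1], -0.19], [[-0.015, 0.005, 0], [0, 0, -1], -0.21], [[-0.015, 0.004, 0], [0, 0, -1], -0.23], [[-0.015, 0.004, 0], [0, 0, -1], -0.25], [[-0.015, 0.004, 0], [0, 0, -1], -0.25], [[-0.015, 0.004, 0], [0, 0, -1], -0.25], [[-0.014, 0.003, 0], [0, 0, -1], -0.25]]}}

```text
t: 18.6
eef_pos: [0.5109, 0.2364, 0.1654]
ee_rot: [-3.142, -0.0, -1.273]
force: [-0.1, 0.4, -1.6]
width: 0.0335
```

Emit:
{"method": "step_arm", "body": {"targets": [[[0, 0, 0], [0, 0, 0], -0.25], [[0, 0, 0], [0, 0, 0], -0.25], [[0, 0, 0], [0, 0, 0], -0.25], [[0, 0, 0], [0, 0, 0], -0.25], [[0, 0, 0], [0, 0, 0], -0.25], [[0, 0, 0], [0, 0, 0], -0.25], [[0, 0, 0], [0, 0, 0], -0.25], [[0, 0, 0], [0, 0, 0], -0.25]]}}

```text
t: 19.4
eef_pos: [0.5116, 0.2351, 0.1654]
ee_rot: [3.142, -0.0, -1.275]
force: [-0.3, -0.5, -1.5]
width: 0.0335
```

```bash
python3 sc.py s8 170 300 320 470; python3 look.py w9
python3 - <<'E'
from h import *
p,d=viewer.grab_frame('top');np.savez('t8.npz',p=p,d=d);cv2.imwrite('pics/t8.png',cv2.resize(p[180:280,120:250,::-1],None,fx=6,fy=6,interpolation=cv2.INTER_CUBIC))
E
python3 ringtop.py t8.npz 180 280 120 250 0.08
```

```text
19.4 [0.5116 0.2351 0.1654] [180.    -0.   -73.02] [-0.3 -0.5 -1.5] [-0.05 -0.03 -0.  ] 0.03351793612771582
4
[0.5116 0.2352 0.1654] [180.    -0.   -73.02] 19.45 0.0024300060918638865
109 mean [0.4718 0.2237 0.0984] min [0.4577 0.1951 0.0915] max [0.5003 0.2589 0.1031]
slopes [-0.01138422 -0.00362868  0.09838938]
```

View pics/s8.png

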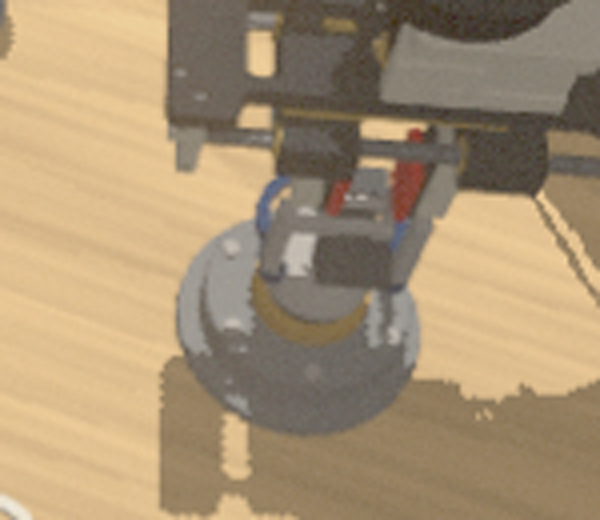

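View pics/t8.png

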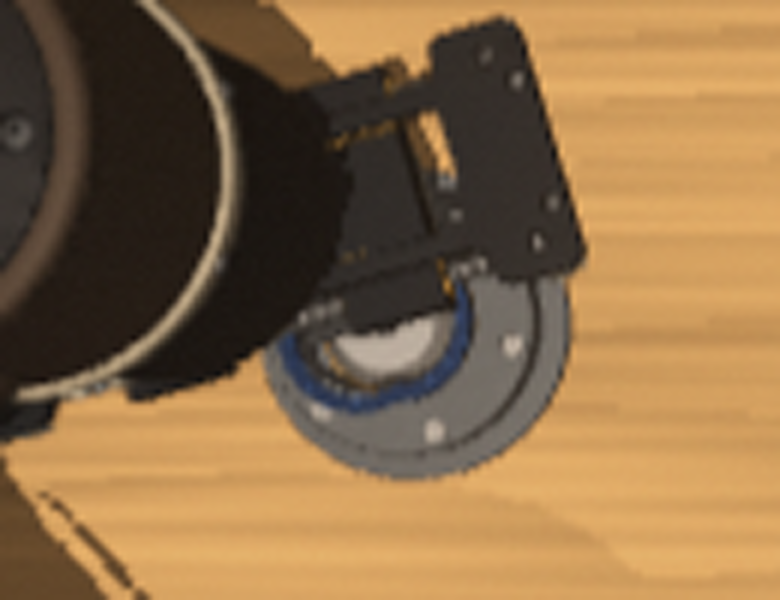

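View pics/w9.png

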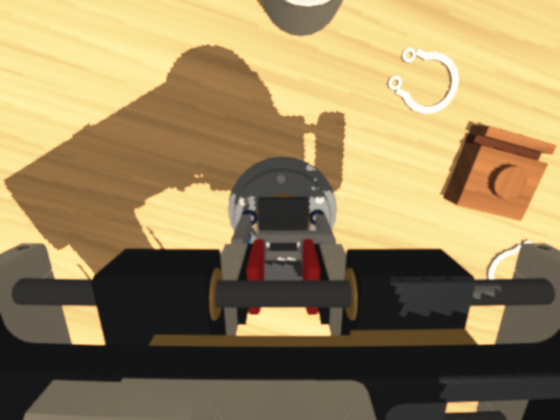

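Run:
```python
from h import *
z=np.load('t8.npz');p=z['p'].astype(int);z0=np.load('top0.npz')
m=(p[...,2]>p[...,0]+12)&(p[...,2]>p[...,1]+5);m[:180]=0;m[280:]=0;m[:,:120]=0;m[:,250:]=0
v,u=np.nonzero(m);P=onz('top',np.c_[u,v],.1004)[:,:2]
# hub centre in top via top0 : housing fit
C=cloud('top',z0['d']);
H=np.array([.4903,.2283])
r=np.hypot(*(C[...,:2]-H).transpose(2,0,1))
from scipy.optimize import least_squares
for lo,hi,h in [(.028,.1,.035),(.062,.09,.07)]:
    k=((C[...,2]>lo)&(C[...,2]<hi)&(r<.07)).astype(np.uint8)
    c=max(cv2.findContours(k,cv2.RETR_EXTERNAL,cv2.CHAIN_APPROX_NONE)[0],key=cv2.contourArea)[:,0]
    Q=onz('top',c,h);s=least_squares(lambda x:np.hypot(Q[:,0]-x[0],Q[:,1]-x[1])-x[2],[*H,.05],loss='soft_l1',f_scale=.001);print(h,s.x.round(4))
a=np.radians(17);d=np.array([np.cos(a),np.sin(a)]);n=np.array([-d[1],d[0]])
for H in ([.4903,.2283],[.4887,.2298]):
    A=(P-H)@d;B=(P-H)@n;print('along',A.min(),A.max(),'lat',B.min(),B.max())
    for lo in (-.03,-.026,-.022,-.018,-.014,-.01,-.006,-.002):
        k=(A>=lo)&(A<lo+.004);print(lo,(B[k].min()*1e3).round(1),(B[k].max()*1e3).round(1),k.sum()) if k.any() else 0
```

```text
0.035 [0.4916 0.2291 0.0487]
0.07 [0.4911 0.2285 0.0221]
along -0.03107192919583746 0.0025023844879527345 lat -0.03413470913782222 0.03439862297800228
-0.03 -20.1 17.3 33
-0.026 -25.4 24.8 23
-0.022 -29.2 28.3 13
-0.018 -30.3 29.8 12
-0.014 -31.5 32.7 10
-0.01 -34.1 34.1 12
-0.006 -33.9 32.9 10
-0.002 -32.4 34.4 8
along -0.029980399143380715 0.0035939145404094764 lat -0.03603696099932315 0.032496371116501346
-0.03 -19.4 14.0 30
-0.026 -27.3 21.5 29
-0.022 -28.4 25.0 14
-0.018 -31.6 27.9 12
-0.014 -32.8 29.3 10
-0.01 -36.0 32.2 12
-0.006 -35.2 31.6 10
-0.002 -35.8 32.5 9
```

Emit:
{"method": "step_arm", "body": {"targets": [[[0, 0, 0.006], [0, 0, 0], -0.25], [[0, 0, 0.006], [0, 0, 0], -0.25], [[0, 0, 0.006], [0, 0, 0], -0.25], [[0, 0, 0.006], [0, 0, 0], -0.25], [[0, 0, 0.004], [0, 0, 0], -0.25], [[0, 0, 0], [0, 0, 0], -0.25], [[0, 0, 0], [0, 0, 0], -0.25], [[0, 0, 0], [0, 0, 0], -0.25]]}}

```text
t: 20.35
eef_pos: [0.5117, 0.2354, 0.1376]
ee_rot: [-3.141, 0.0, -1.274]
force: [0.2, 0.1, -2.5]
width: 0.0327
```

Emit:
{"method": "step_arm", "body": {"targets": [[[0, 0, 0.004], [0, 0, 0], -0.25], [[0, 0, 0.004], [0, 0, 0], -0.25], [[0, 0, 0.003], [0, 0, 0], -0.25], [[0, 0, 0], [0, 0, 0], -0.25], [[0, 0, 0], [0, 0, 0], -0.25], [[0, 0, 0], [0, 0, 0], -0.25], [[0, 0, 0], [0, 0, 0], -0.25], [[0, 0, 0], [0, 0, 0], -0.25]]}}

```text
t: 21.15
eef_pos: [0.5116, 0.2353, 0.1265]
ee_rot: [-3.141, 0.0, -1.274]
force: [0.1, -0.5, -1.9]
width: 0.0329
```

```bash
python3 sc.py s9 190 290 330 450
python3 - <<'E'
from h import *
p,d=viewer.grab_frame('top');np.savez('t9.npz',p=p,d=d);cv2.imwrite('pics/t9.png',cv2.resize(p[200:270,145:235,::-1],None,fx=8,fy=8,interpolation=cv2.INTER_CUBIC))
E
python3 ringtop.py t9.npz 180 280 120 250 0.04
```

```text
21.15 [0.5116 0.2353 0.1265] [-1.7999e+02  1.0000e-02 -7.3010e+01] [ 0.1 -0.5 -1.9] [-0.02 -0.01  0.01] 0.03290646306679508
6
82 mean [0.4716 0.2246 0.06  ] min [0.4576 0.1946 0.0539] max [0.4973 0.2592 0.0642]
slopes [0.00084701 0.01103965 0.0599957 ]
```

View pics/s9.png

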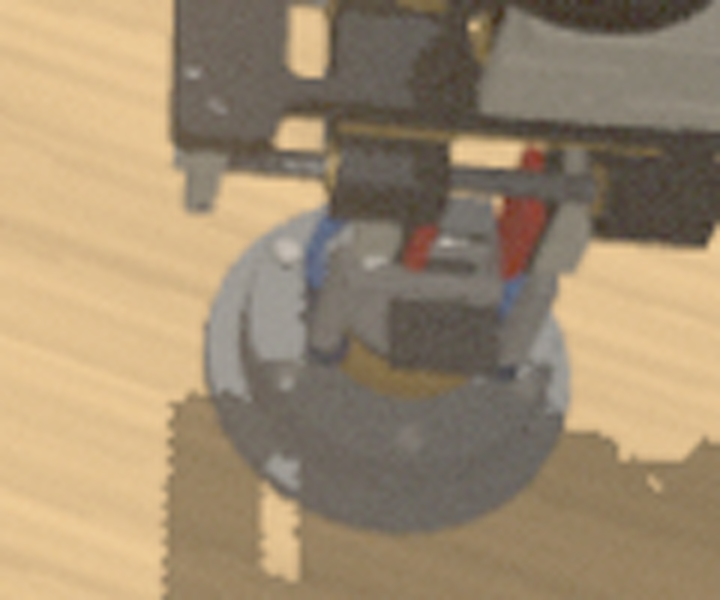

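View pics/t9.png

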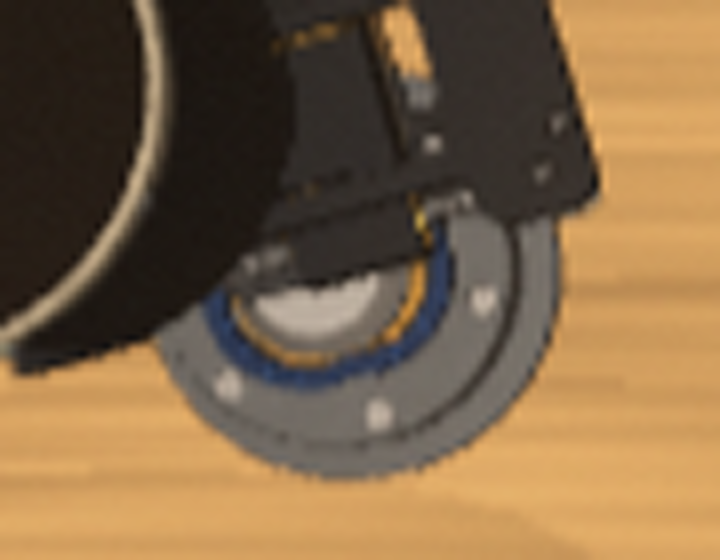

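Emit:
{"method": "step_arm", "body": {"targets": [[[0, 0, 0.003], [0, 0, 0], -0.25], [[0, 0, 0.003], [0, 0, 0], -0.25], [[0, 0, 0.002], [0, 0, 0], -0.25], [[0, 0, 0.001], [0, 0, 0], -0.25], [[0, 0, 0.0005], [0, 0, 0], -0.25], [[0, 0, 0], [0, 0, 0], -0.25], [[0, 0, 0], [0, 0, 0], -0.25], [[0, 0, 0], [0, 0, 0], -0.25]]}}

```text
t: 22.05
eef_pos: [0.5116, 0.2353, 0.117]
ee_rot: [-3.141, 0.0, -1.274]
force: [-0.8, -0.2, -1.8]
width: 0.033
```

Emit:
{"method": "step_arm", "body": {"targets": [[[0, 0, 0.0005], [0, 0, 0], -0.25], [[0, 0, 0], [0, 0, 0], -0.25], [[0, 0, 0.0005], [0, 0, 0], -0.25], [[0, 0, 0], [0, 0, 0], -0.25], [[0, 0, 0], [0, 0, 0], -0.25], [[0, 0, 0], [0, 0, 0], -0.25], [[0, 0, 0], [0, 0, 0], -0.25], [[0, 0, 0], [0, 0, 0], -0.25]]}}

```text
t: 22.85
eef_pos: [0.5116, 0.2353, 0.1159]
ee_rot: [-3.142, 0.0, -1.274]
force: [0.1, 0.1, -1.6]
width: 0.0332
```

Emit:
{"method": "step_arm", "body": {"targets": [[[0, 0, 0.0005], [0, 0, 0], -0.25], [[0, 0, 0], [0, 0, 0], -0.25], [[0, 0, 0], [0, 0, 0], -0.25], [[0, 0, 0.0005], [0, 0, 0], -0.25], [[0, 0, 0], [0, 0, 0], -0.25], [[0, 0, 0], [0, 0, 0], -0.25], [[0, 0, 0], [0, 0, 0], -0.25], [[0, 0, 0], [0, 0, 0], -0.25]]}}

```text
t: 23.65
eef_pos: [0.5117, 0.2353, 0.115]
ee_rot: [-3.141, 0.0, -1.274]
force: [-0.5, -0.8, 0.1]
width: 0.0335
```

Emit:
{"method": "step_arm", "body": {"targets": [[[0, -0.0004, 0.0002], [0, 0, 0], -0.22], [[0, -0.0004, 0], [0, 0, 0], -0.19], [[0, -0.0004, 0], [0, 0, 0], -0.16], [[0, -0.0004, 0], [0, 0, 0], -0.13], [[0, -0.0004, 0], [0, 0, 0], -0.1], [[0, -0.0004, 0], [0, 0, 0], -0.07], [[0, -0.0004, 0], [0, 0, 0], -0.04], [[0, -0.0004, 0], [0, 0, 0], -0.01]]}}

```text
t: 24.45
eef_pos: [0.5147, 0.2363, 0.1148]
ee_rot: [-3.141, 0.0, -1.274]
force: [-1.7, -0.6, 4.0]
width: 0.0426
```

```bash
python3 -c "
from station import arm
s=arm.get_state();print(s['t'],s['eef_pos'],s['force'],s['moment'],s['width'])"
```

```text
24.45 [0.51469424 0.23626634 0.11477176] [-1.74063105 -0.64118494  3.95849908] [0.02826646 0.92342682 0.029405  ] 0.04262263861240077
```

Emit:
{"method": "step_arm", "body": {"targets": [[[0, -0.0004, -0.0002], [0, 0, 0], 0.02], [[0, -0.0004, 0], [0, 0, 0], 0.05], [[0, -0.0004, 0], [0, 0, 0], 0.08], [[0, -0.0004, 0], [0, 0, 0], 0.11], [[0, -0.0004, 0], [0, 0, 0], 0.14], [[0, -0.0004, 0], [0, 0, 0], 0.17], [[0, -0.0004, 0], [0, 0, 0], 0.2], [[0, -0.0004, 0], [0, 0, 0], 0.23]]}}

```text
t: 25.25
eef_pos: [0.5177, 0.2375, 0.1148]
ee_rot: [-3.141, 0.001, -1.274]
force: [-2.7, 1.8, 1.4]
width: 0.0535
```

```bash
python3 sc.py s10 190 290 330 450
python3 - <<'E'
from h import *
p,d=viewer.grab_frame('top');np.savez('t10.npz',p=p,d=d);cv2.imwrite('pics/t10.png',cv2.resize(p[200:270,145:235,::-1],None,fx=8,fy=8,interpolation=cv2.INTER_CUBIC))
E
python3 ringtop.py t10.npz 180 280 120 250 0.035
```

```text
25.25 [0.5177 0.2375 0.1148] [-1.7999e+02  3.0000e-02 -7.3020e+01] [-2.7  1.8  1.4] [ 0.76  0.99 -0.08] 0.05351512377739151
6
77 mean [0.4736 0.2223 0.0504] min [0.4597 0.1981 0.0459] max [0.4977 0.2564 0.0586]
slopes [-0.04763474 -0.00947792  0.05044305]
```

View pics/t10.png

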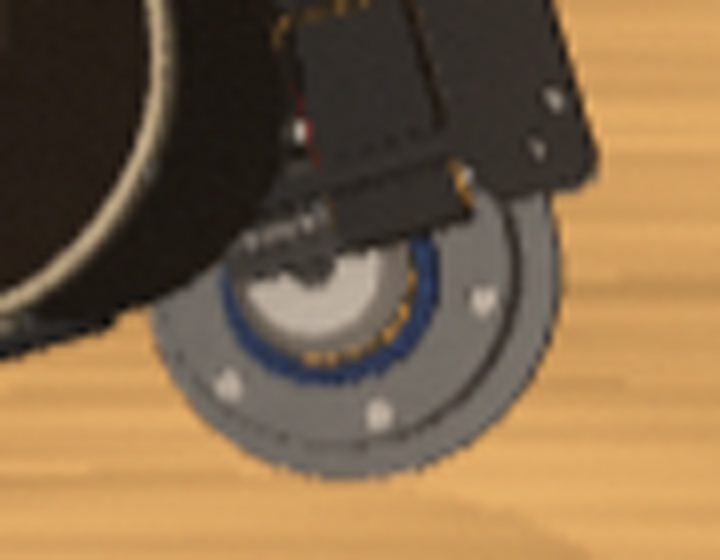

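Emit:
{"method": "step_arm", "body": {"targets": [[[0, -0.0004, 0], [0, 0, 0], 0.26], [[0, -0.0004, 0], [0, 0, 0], 0.29], [[0, -0.0004, 0], [0, 0, 0], 0.32], [[0, -0.0004, 0], [0, 0, 0], 0.35], [[0, -0.0004, 0], [0, 0, 0], 0.38], [[0, -0.0003, 0], [0, 0, 0], 0.4], [[0, -0.0002, 0], [0, 0, 0], 0.42], [[0, 0, 0], [0, 0, 0], 0.43]]}}

```text
t: 26.15
eef_pos: [0.52, 0.2379, 0.1147]
ee_rot: [3.141, 0.0, -1.274]
force: [-2.0, 0.5, -0.2]
width: 0.0625
```

```bash
python3 sc.py s11 190 290 330 450
python3 - <<'E'
from h import *
p,d=viewer.grab_frame('top');np.savez('t11.npz',p=p,d=d);cv2.imwrite('pics/t11.png',cv2.resize(p[200:270,145:235,::-1],None,fx=8,fy=8,interpolation=cv2.INTER_CUBIC))
E
python3 ringtop.py t11.npz 180 280 120 250 0.035
```

```text
26.15 [0.52   0.2379 0.1147] [ 1.7999e+02  1.0000e-02 -7.3020e+01] [-2.   0.5 -0.2] [0.37 0.63 0.04] 0.06247823324575246
6
76 mean [0.4742 0.2218 0.0505] min [0.4598 0.2005 0.0446] max [0.4999 0.257  0.0569]
slopes [-0.04789285 -0.00568914  0.05050752]
```

View pics/t11.png

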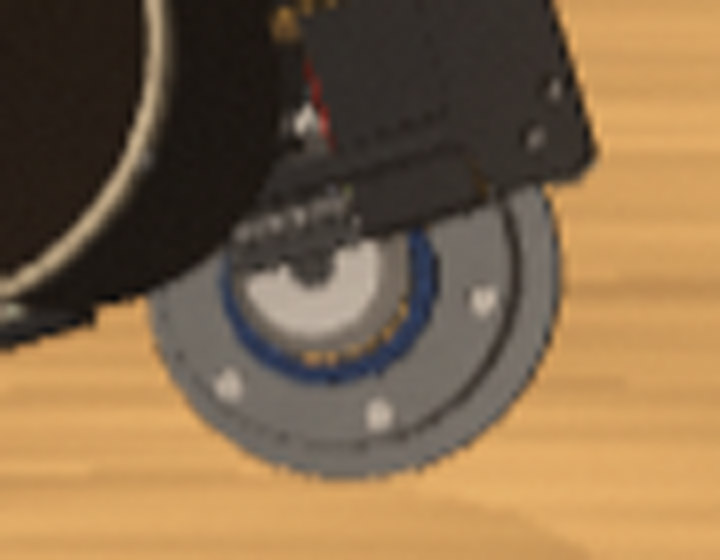

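View pics/s11.png

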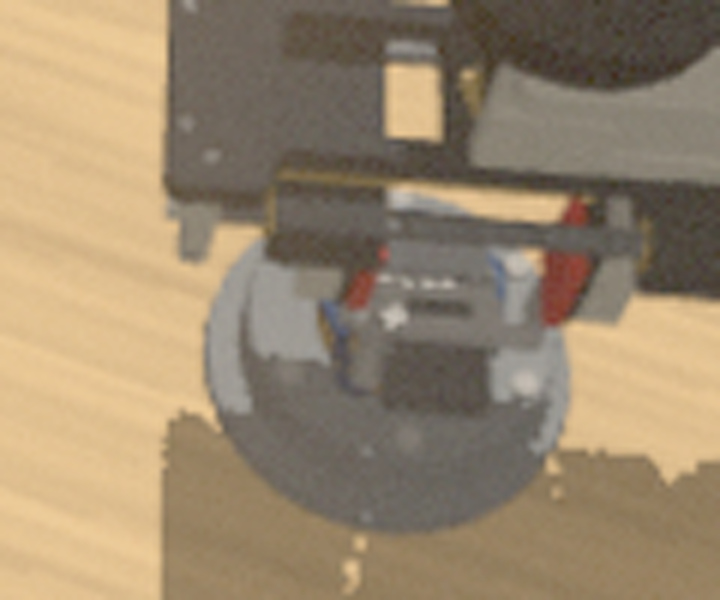

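```bash
cat > rf.py <<'E'
from h import *
import sys
from scipy.optimize import least_squares
p=np.load(sys.argv[1])['p'].astype(int)
m=(p[...,2]>p[...,0]+15)&(p[...,2]>p[...,1]+5);m[:195]=0;m[275:]=0;m[:,:140]=0;m[:,240:]=0
v,u=np.nonzero(m);P=onz('top',np.c_[u,v],.05)
H=np.array([.4912,.2288])
P=P[np.hypot(P[:,0]-H[0],P[:,1]-H[1])<.032] if len(sys.argv)>2 else P
s=least_squares(lambda x:np.hypot(P[:,0]-x[0],P[:,1]-x[1])-x[2],[*H,.025],loss='soft_l1',f_scale=.002);print('free',s.x.round(4),len(P))
s=least_squares(lambda x:np.hypot(P[:,0]-x[0],P[:,1]-x[1])-.0255,H,loss='soft_l1',f_scale=.002);print('fixed r',s.x.round(4),'off hub mm',((s.x-H)*1e3).round(1))
E
for t in t10 t11; do python3 rf.py $t.npz; done
```

```text
free [0.4884 0.2288 0.0278] 92
fixed r [0.4857 0.2279] off hub mm [-5.5 -0.9]
free [0.4881 0.229  0.0273] 89
fixed r [0.486  0.2282] off hub mm [-5.2 -0.6]
```

```bash
cat > ov.py <<'E'
from h import *
import sys
p=np.load(sys.argv[1])['p'][200:270,145:235,::-1];k=8
x=cv2.resize(p,None,fx=k,fy=k,interpolation=cv2.INTER_CUBIC)
t=np.linspace(0,2*np.pi,200)
H=np.array(eval(sys.argv[2]))
for r,z,c in [(.0285,.05,(0,255,0)),(.0225,.05,(0,255,0)),(.0248,.0595,(0,0,255)),(.0185,.07,(0,0,255)),(.05,.035,(255,255,0)),(.06,.01,(255,255,0))]:
    q=proj('top',np.c_[H[0]+r*np.cos(t),H[1]+r*np.sin(t),0*t+z]);q=((q-[145,200]+.5)*k-.5)
    cv2.polylines(x,[q.round().astype(np.int32)],True,c,1)
cv2.imwrite(sys.argv[3],x)
E
python3 ov.py t11.npz "[.4914,.2289]" pics/ov11.png
```

```text
(no output)
```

View pics/ov11.png

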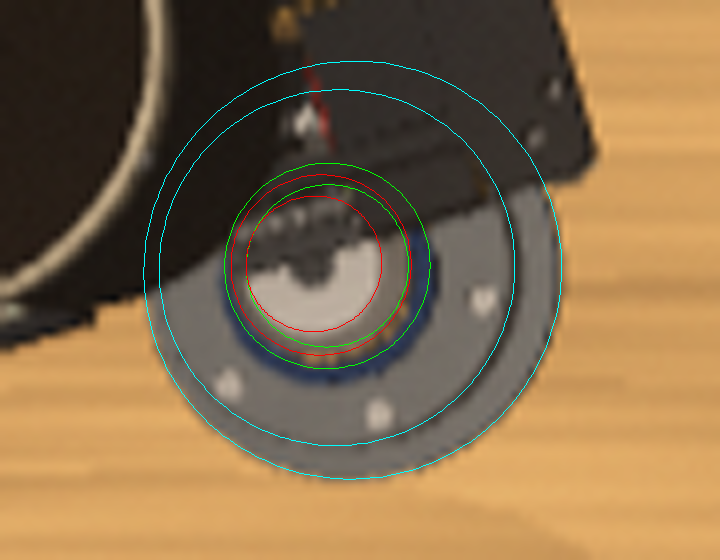

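Emit:
{"method": "step_arm", "body": {"targets": [[[0, -0.0005, 0], [0, 0, 0], 0.43], [[0, -0.0005, 0], [0, 0, 0], 0.43], [[0, -0.0005, 0], [0, 0, 0], 0.43], [[0, -0.0005, 0], [0, 0, 0], 0.43], [[0, 0, 0], [0, 0, 0], 0.43], [[0, 0, 0], [0, 0, 0], 0.43], [[0, 0, 0], [0, 0, 0], 0.43], [[0, 0, 0], [0, 0, 0], 0.43]]}}

```text
t: 27.05
eef_pos: [0.522, 0.2385, 0.1148]
ee_rot: [3.142, -0.0, -1.274]
force: [-1.2, 0.9, -1.7]
width: 0.063
```

```bash
python3 - <<'E'
from h import *
s=arm.get_state();print(s['t'],s['eef_pos'],s['force'],s['moment'],s['width'])
p,d=viewer.grab_frame('top');np.savez('t12.npz',p=p,d=d)
E
python3 ov.py t12.npz "[.4914,.2289]" pics/ov12.png;python3 rf.py t12.npz
```

```text
27.05 [0.52196118 0.23845725 0.11483546] [-1.18354827  0.9381101  -1.7277183 ] [ 0.39527812  0.58663709 -0.02702069] 0.06295462403302117
free [0.4881 0.229  0.0273] 90
fixed r [0.4861 0.2282] off hub mm [-5.1 -0.6]
```

View pics/ov12.png

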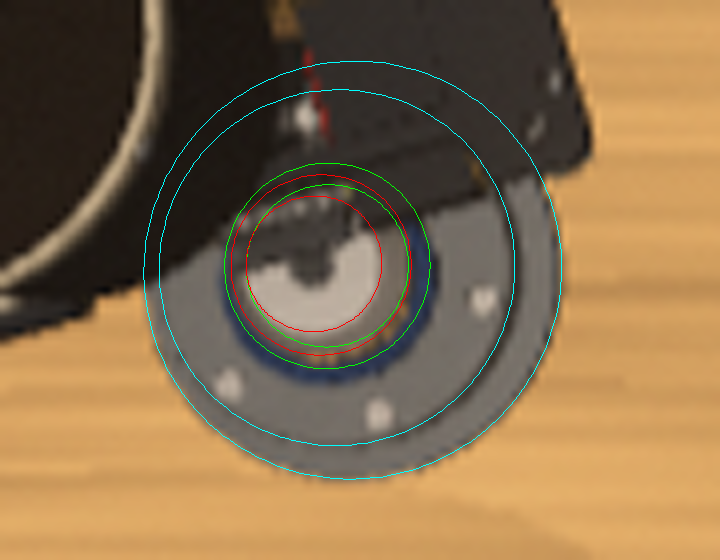

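```bash
python3 sc.py s12 225 275 365 435;python3 look.py w12
```

```text
27.1 [0.522  0.2385 0.1148] [180.    -0.   -73.01] [-1.3  1.9 -1.6] [ 0.36  0.54 -0.04] 0.06257618744145681
11
[0.522  0.2385 0.1148] [180.    -0.   -73.01] 27.15 0.0019444222020509566
```

View pics/s12.png

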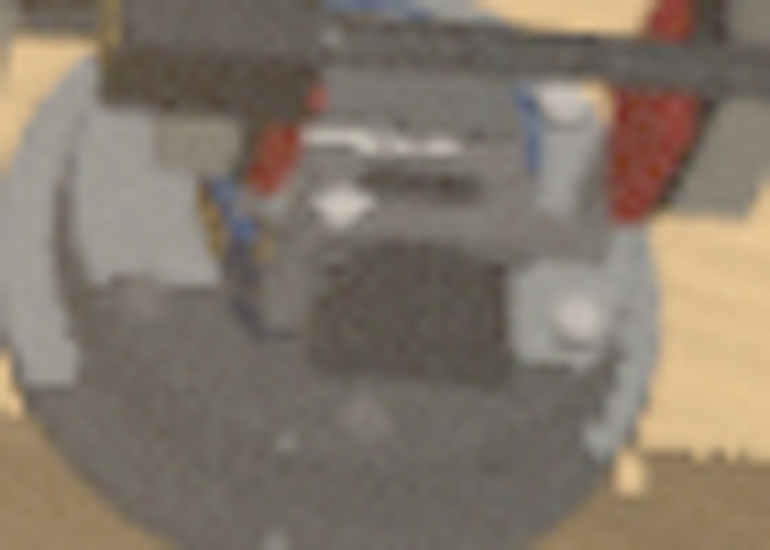

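View pics/w12.png

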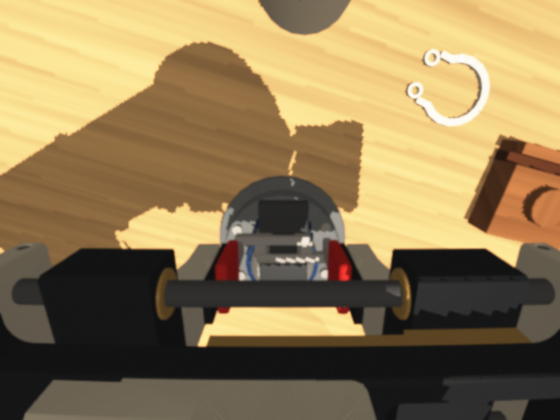

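Run:
```python
from h import *
f=lambda x,y:[365+(x+.5)/11-.5,225+(y+.5)/11-.5]
print('eye px world (scene)',onz('scene',[f(262,325)],.05).round(4))
s=arm.get_state();T=R.from_euler('xyz',s['ee_rot']);p=s['eef_pos']
for sx in(-1,1):
  for q in ([sx*.0147,0,.065],[sx*.0147,0,.076]):
    w=p+T.apply(q);u=proj('scene',[w])[0];print(w.round(4),((u-[365,225]+.5)*11).round(0))
# hub in scene frame via depth
z=np.load('scene0.npz');C=cloud('scene',z['d']);H=np.array([.489,.229]);r=np.hypot(*(C[...,:2]-H).transpose(2,0,1))
m=((C[...,2]>.062)&(r<.04)).astype(np.uint8);c=max(cv2.findContours(m,cv2.RETR_EXTERNAL,cv2.CHAIN_APPROX_NONE)[0],key=cv2.contourArea)[:,0]
print('hub nose scene',C[m>0].mean(0))
```

```text
eye px world (scene) [[0.5284 0.2226 0.05  ]]
[0.5177 0.2526 0.0499] [451. 335.]
[0.5177 0.2526 0.0389] [438. 364.]
[0.5263 0.2244 0.0499] [277. 319.]
[0.5263 0.2244 0.0389] [265. 348.]
hub nose scene [0.49375006 0.23044261 0.06740921]
```

Emit:
{"method": "step_arm", "body": {"targets": [[[0, -0.0005, 0], [0, 0, 0], 0.43], [[0, -0.0005, 0], [0, 0, 0], 0.43], [[0, -0.0005, 0], [0, 0, 0], 0.43], [[0, 0, 0], [0, 0, 0], 0.43], [[0, 0, 0], [0, 0, 0], 0.43], [[0, 0, 0], [0, 0, 0], 0.43], [[0, 0, 0], [0, 0, 0], 0.43], [[0, 0, 0], [0, 0, 0], 0.43]]}}

```text
t: 28.0
eef_pos: [0.5235, 0.2389, 0.1149]
ee_rot: [-3.142, -0.0, -1.274]
force: [-1.4, 0.2, -1.7]
width: 0.0626
```

```bash
cat > tp.py <<'E'
from h import *
import sys
s=arm.get_state();print(s['t'],s['eef_pos'].round(4),s['force'].round(1),s['moment'].round(2),s['width'].round(4))
p,d=viewer.grab_frame('top');np.savez(sys.argv[1]+'.npz',p=p,d=d)
E
python3 tp.py t13;python3 ov.py t13.npz "[.4914,.2289]" pics/ov13.png;python3 rf.py t13.npz;python3 ringtop.py t13.npz 180 280 120 250 0.035
```

```text
Traceback (most recent call last):
  File "tp.py", line 3, in <module>
    s=arm.get_state();print(s['t'],s['eef_pos'].round(4),s['force'].round(1),s['moment'].round(2),s['width'].round(4))
                                                                                                  ^^^^^^^^^^^^^^^^
AttributeError: 'float' object has no attribute 'round'
Traceback (most recent call last):
  File "ov.py", line 3, in <module>
    p=np.load(sys.argv[1])['p'][200:270,145:235,::-1];k=8
      ~~~~~~~^^^^^^^^^^^^^
FileNotFoundError: [Errno 2] No such file or directory: 't13.npz'
Traceback (most recent call last):
  File "rf.py", line 4, in <module>
    p=np.load(sys.argv[1])['p'].astype(int)
      ~~~~~~~^^^^^^^^^^^^^
FileNotFoundError: [Errno 2] No such file or directory: 't13.npz'
Traceback (most recent call last):
  File "ringtop.py", line 3, in <module>
    z=np.load(sys.argv[1]);p=z['p'].astype(int);C=cloud('top',z['d'])
FileNotFoundError: [Errno 2] No such file or directory: 't13.npz'
```

```bash
sed -i "s/s\['width'\].round(4)/round(s['width'],4)/" tp.py
python3 tp.py t13;python3 ov.py t13.npz "[.4914,.2289]" pics/ov13.png;python3 rf.py t13.npz;python3 ringtop.py t13.npz 180 280 120 250 0.035;python3 sc.py s13 225 275 365 435
```

```text
28.0 [0.5235 0.2389 0.1149] [-1.4  0.2 -1.7] [-0.02  0.4  -0.01] 0.0626
free [0.4881 0.2291 0.0273] 92
fixed r [0.4862 0.2282] off hub mm [-5.  -0.6]
77 mean [0.4748 0.2222 0.0503] min [0.4597 0.2004 0.0453] max [0.5042 0.2564 0.0568]
slopes [-0.01676233  0.01353098  0.05030748]
28.05 [0.5234 0.2389 0.1149] [-180.     -0.    -73.01] [ 0.4  0.3 -1.8] [-0.07  0.37 -0.04] 0.06253074906694338
11
```

View pics/ov13.png

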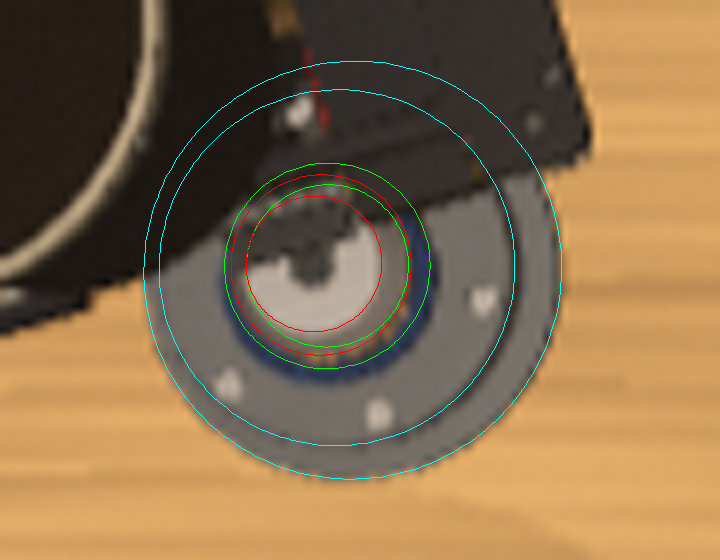

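View pics/s13.png

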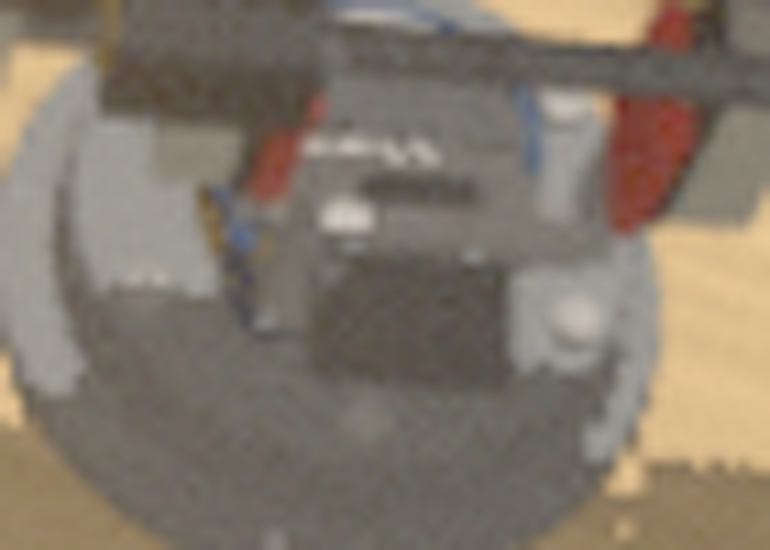

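```bash
python3 look.py w13
cat > tilt.py <<'E'
from h import *
import pickle,sys
for n in sys.argv[1:]:
    st,p,d=pickle.load(open(n+'.pkl','rb'))
    C=cloud('wrist',d,st);T=R.from_euler('xyz',st['ee_rot']);Q=T.inv().apply((C.reshape(-1,3)-st['eef_pos'])).reshape(420,560,3)
    m=(Q[...,2]>.017)&(Q[...,2]<.029)&(abs(Q[...,0])<.0135)&(abs(Q[...,1])<.035)
    m[282:]=0
    P=Q[m];far=P[P[:,1]<-.014];nr=P[P[:,1]>.012]
    A=np.c_[far,][:, :];
    s=np.linalg.lstsq(np.c_[P[(abs(P[:,1])>.013)][:,1],np.ones((abs(P[:,1])>.013).sum())],P[(abs(P[:,1])>.013)][:,2],rcond=None)[0]
    # back edge row by column
    e=[]
    for u in range(265,302):
        v=np.nonzero(m[:,u])[0]
        if len(v): e.append(Q[v[0],u,1])
    print(n,'slope dz/dy',s[0].round(3),'z0',s[1].round(4),'far z',np.median(far[:,2]).round(4),'near z',np.median(nr[:,2]).round(4) if len(nr) else None,'back edge y',np.median(e).round(4),len(far),len(nr))
E
python3 tilt.py w5 w6 w7 w8 w9 w12 w13
```

```text
[0.5234 0.2389 0.1149] [-1.800e+02 -1.000e-02 -7.301e+01] 28.1 0.001877920260223204
w5 slope dz/dy -0.012 z0 0.0228 far z 0.0228 near z 0.0226 back edge y -0.0279 1013 812
w6 slope dz/dy -0.013 z0 0.0229 far z 0.0229 near z 0.0226 back edge y -0.0277 1004 771
w7 slope dz/dy -0.017 z0 0.023 far z 0.0231 near z 0.0227 back edge y -0.0277 995 771
w8 slope dz/dy -0.016 z0 0.023 far z 0.023 near z 0.0227 back edge y -0.0276 1002 772
w9 slope dz/dy -0.016 z0 0.023 far z 0.0231 near z 0.0227 back edge y -0.0276 986 712
w12 slope dz/dy -0.069 z0 0.0229 far z 0.0241 near z 0.0214 back edge y -0.0252 817 654
w13 slope dz/dy -0.086 z0 0.023 far z 0.0245 near z 0.0212 back edge y -0.0245 762 645
```

Emit:
{"method": "step_arm", "body": {"targets": [[[0, 0, 0], [0, 0, 0], 0.36], [[0, 0, 0], [0, 0, 0], 0.3], [[0, 0, 0], [0, 0, 0], 0.24], [[0, 0, 0], [0, 0, 0], 0.18], [[0, 0, 0], [0, 0, 0], 0.12], [[0, 0, 0], [0, 0, 0], 0.06], [[0, 0, 0], [0, 0, 0], 0], [[0, 0, 0], [0, 0, 0], 0]]}}

```text
t: 28.95
eef_pos: [0.5235, 0.239, 0.1149]
ee_rot: [-3.141, 0.0, -1.274]
force: [-0.5, 0.9, -0.3]
width: 0.0446
```

```bash
python3 look.py w14; python3 tilt.py w14; python3 tp.py t14;python3 ov.py t14.npz "[.4914,.2289]" pics/ov14.png;python3 rf.py t14.npz;python3 ringtop.py t14.npz 180 280 120 250 0.035;python3 sc.py s14 225 275 365 435
```

```text
[0.5235 0.239  0.1149] [-179.99    0.    -73.01] 28.95 0.002180644479189561
w14 slope dz/dy -0.084 z0 0.0232 far z 0.0247 near z 0.0213 back edge y -0.0245 768 654
29.0 [0.5234 0.2389 0.1149] [ 0.5  0.5 -0.5] [-0.07 -0.02  0.03] 0.0442
free [0.4913 0.2294 0.0294] 115
fixed r [0.4872 0.2289] off hub mm [-4.   0.1]
97 mean [0.4773 0.2263 0.0499] min [0.4619 0.1984 0.0449] max [0.5042 0.259  0.0551]
slopes [0.00407751 0.01279881 0.04987096]
29.05 [0.5234 0.2389 0.1149] [-180.     -0.    -73.01] [-0.8 -0.4  1. ] [-0.07 -0.01  0.01] 0.044105368950622
11
```

View pics/ov14.png

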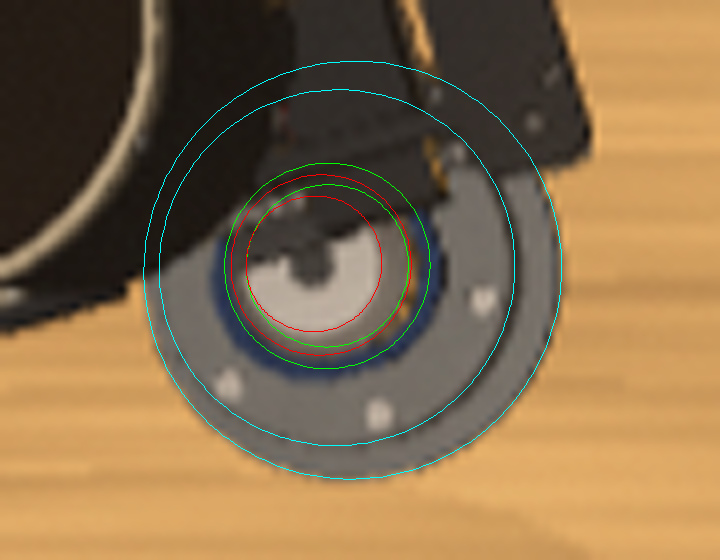

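View pics/s14.png

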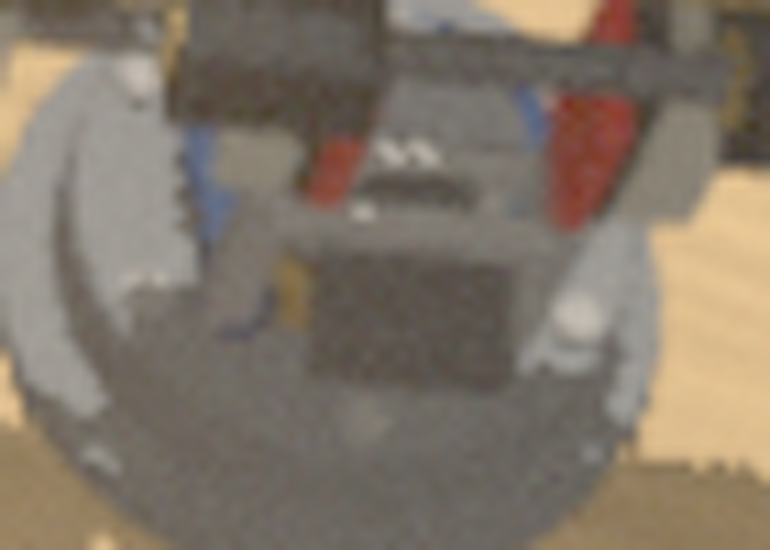

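Emit:
{"method": "step_arm", "body": {"targets": [[[0, 0.0007, 0], [1, 0, 0], 0], [[0, 0.0007, 0], [1, 0, 0], 0], [[0, 0.0007, 0], [1, 0, 0], 0], [[0, 0.0007, 0], [1, 0, 0], 0], [[0, 0, 0], [0, 0, 0], 0], [[0, 0, 0], [0, 0, 0], 0], [[0, 0, 0], [0, 0, 0], 0], [[0, 0, 0], [0, 0, 0], 0]]}}

```text
t: 29.9
eef_pos: [0.5208, 0.2381, 0.1147]
ee_rot: [-3.072, -0.0, -1.274]
force: [-0.9, -0.3, -0.6]
width: 0.044
```

```bash
python3 look.py w15; python3 tilt.py w15; python3 tp.py t15;python3 ov.py t15.npz "[.4914,.2289]" pics/ov15.png;python3 ringtop.py t15.npz 180 280 120 250 0.035;python3 sc.py s15 225 275 365 435
```

```text
[0.5208 0.2381 0.1147] [-176.01   -0.    -73.02] 29.9 0.0020213871895358245
w15 slope dz/dy -0.086 z0 0.0231 far z 0.0246 near z 0.0212 back edge y -0.0243 754 654
29.95 [0.5208 0.2381 0.1146] [-1.5 -0.1 -0.6] [-0.2   0.53  0.04] 0.0442
63 mean [0.4752 0.2209 0.0512] min [0.462  0.1984 0.0474] max [0.4977 0.256  0.0552]
slopes [-0.04435009 -0.00119286  0.05119042]
30.0 [0.5208 0.2381 0.1146] [-176.02   -0.    -73.02] [-1.2 -0.5 -0.6] [-0.15  0.51  0.02] 0.043732181096822344
11
```

View pics/ov15.png

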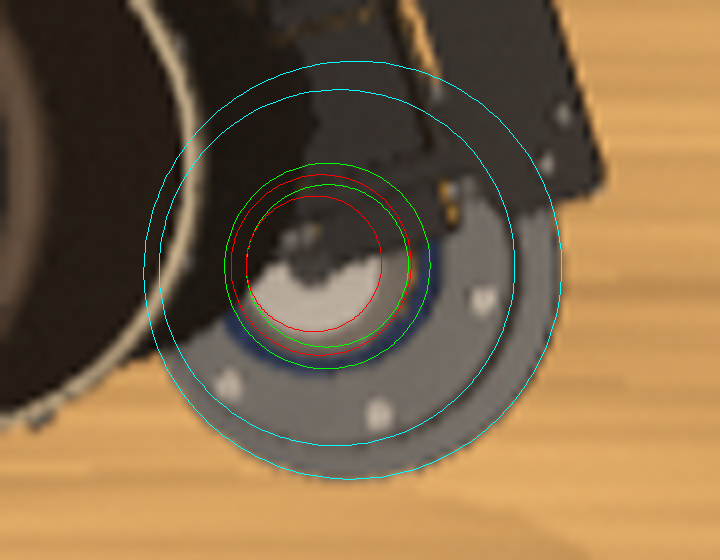

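View pics/s15.png

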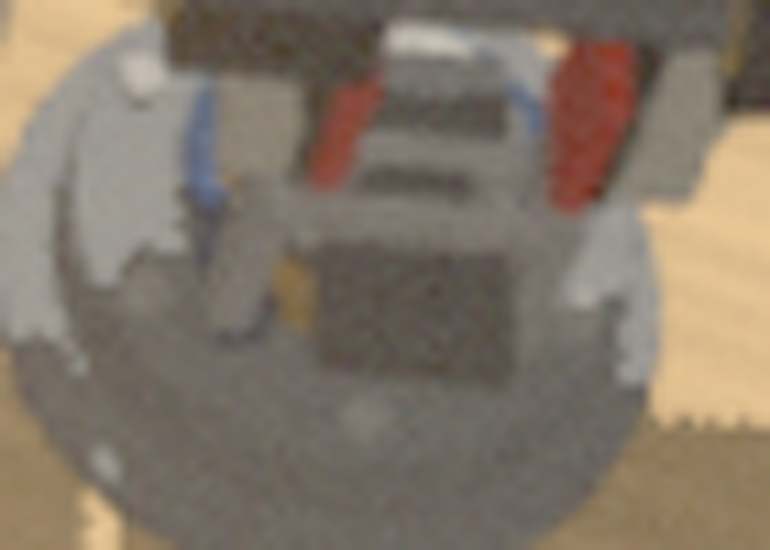

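Emit:
{"method": "step_arm", "body": {"targets": [[[0, -0.0006, 0], [0, 0, 0], 0], [[0, -0.0006, 0], [0, 0, 0], 0], [[0, -0.0005, 0.0001], [0, 0, 0], 0], [[0, 0, 0], [0, 0, 0], 0], [[0, 0, 0], [0, 0, 0], 0], [[0, 0, 0], [0, 0, 0], 0], [[0, 0, 0], [0, 0, 0], 0], [[0, 0, 0], [0, 0, 0], 0]]}}

```text
t: 30.85
eef_pos: [0.5223, 0.2385, 0.1147]
ee_rot: [-3.072, -0.0, -1.274]
force: [-2.3, -0.2, -2.0]
width: 0.0441
```

```bash
python3 look.py w16; python3 tilt.py w16; python3 tp.py t16;python3 ov.py t16.npz "[.4914,.2289]" pics/ov16.png;python3 ringtop.py t16.npz 180 280 120 250 0.035
```

```text
[0.5223 0.2385 0.1147] [-176.01   -0.    -73.01] 30.85 0.002642285789094114
w16 slope dz/dy -0.092 z0 0.0231 far z 0.0248 near z 0.0211 back edge y -0.0241 728 609
30.9 [0.5223 0.2385 0.1147] [-2.8 -0.6 -0.7] [-0.37  1.21  0.03] 0.0441
61 mean [0.4775 0.2197 0.0504] min [0.4641 0.1986 0.0447] max [0.4976 0.2568 0.0547]
slopes [-0.0120842   0.00141516  0.05036097]
```

View pics/ov16.png

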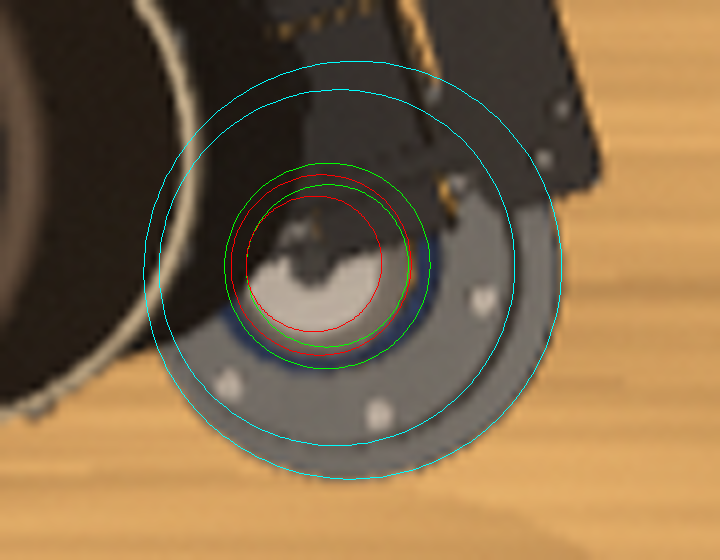

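Emit:
{"method": "step_arm", "body": {"targets": [[[0, -0.0001, 0], [0, 0, 0], 0.03], [[0, -0.0001, 0], [0, 0, 0], 0.06], [[0, -0.0002, 0], [0, 0, 0], 0.09], [[0, -0.0002, 0], [0, 0, 0], 0.12], [[0, -0.0002, 0], [0, 0, 0], 0.15], [[0, -0.0002, 0], [0, 0, 0], 0.18], [[0, -0.0002, 0], [0, 0, 0], 0.21], [[0, -0.0002, 0], [0, 0, 0], 0.24]]}}

```text
t: 31.75
eef_pos: [0.5238, 0.2391, 0.115]
ee_rot: [-3.072, -0.0, -1.274]
force: [-1.1, -1.1, -1.5]
width: 0.0543
```

Emit:
{"method": "step_arm", "body": {"targets": [[[0, -0.0002, 0], [0, 0, 0], 0.27], [[0, -0.0002, 0], [0, 0, 0], 0.3], [[0, -0.0002, 0], [0, 0, 0], 0.33], [[0, -0.0002, 0], [0, 0, 0], 0.36], [[0, -0.0002, 0], [0, 0, 0], 0.38], [[0, 0, 0], [0, 0, 0], 0.4], [[0, 0, 0], [0, 0, 0], 0.42], [[0, 0, 0], [0, 0, 0], 0.43]]}}

```text
t: 32.55
eef_pos: [0.5249, 0.2395, 0.1151]
ee_rot: [-3.071, 0.0, -1.274]
force: [-0.3, 0.7, -0.6]
width: 0.0626
```

```bash
python3 look.py w17; python3 tilt.py w17; python3 tp.py t17;python3 ov.py t17.npz "[.4914,.2289]" pics/ov17.png;python3 ringtop.py t17.npz 180 280 120 250 0.035;python3 sc.py s17 225 275 365 435
```

```text
[0.5249 0.2395 0.1151] [-1.7597e+02  1.0000e-02 -7.3010e+01] 32.55 0.001323602872018175
w17 slope dz/dy -0.089 z0 0.0229 far z 0.0245 near z 0.021 back edge y -0.0243 746 614
32.6 [0.5249 0.2395 0.1151] [-0.9 -0.4 -1.7] [-0.25  0.26 -0.03] 0.0629
25 mean [0.4789 0.213  0.049 ] min [0.4642 0.203  0.0438] max [0.4999 0.253  0.0534]
slopes [-0.1217167  -0.11945767  0.0489653 ]
32.65 [0.5249 0.2395 0.1151] [-1.7597e+02  1.0000e-02 -7.3010e+01] [ 0.2 -0.1 -1.6] [-0.21  0.22  0.04] 0.06249925219827571
11
```

View pics/ov17.png

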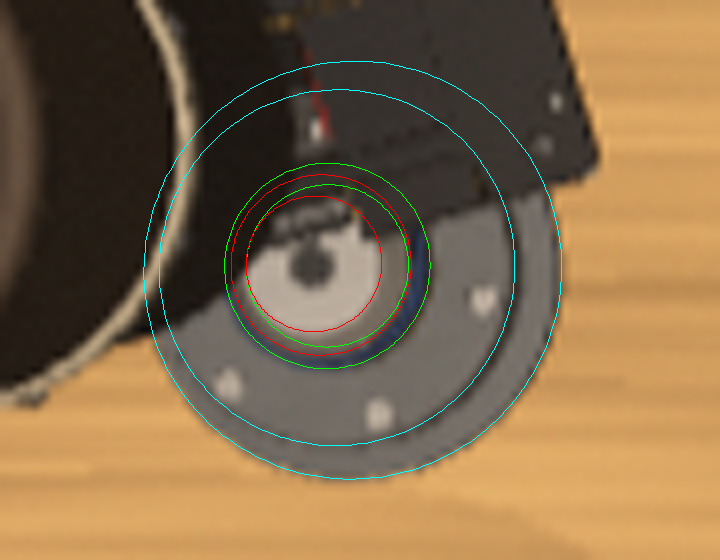

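View pics/s17.png

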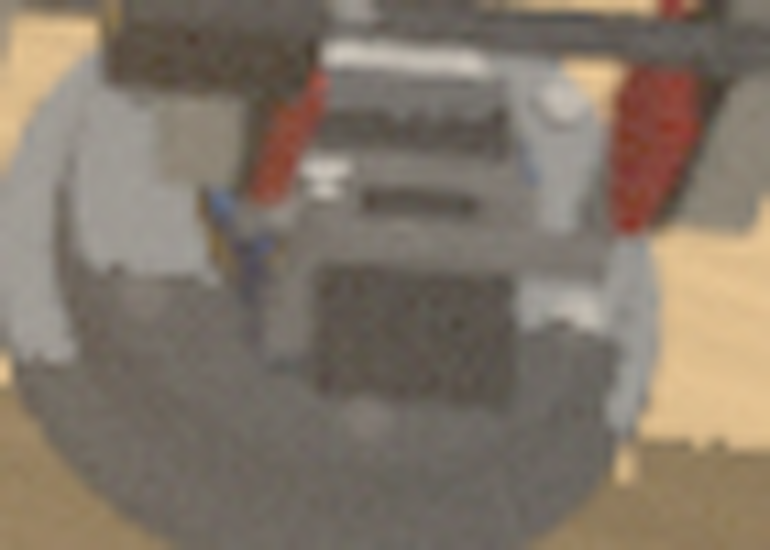

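Emit:
{"method": "step_arm", "body": {"targets": [[[0, -0.0001, -0.001], [0, 0, 0], 0.43], [[0, -0.0001, -0.002], [0, 0, 0], 0.43], [[0, -0.0002, -0.003], [0, 0, 0], 0.43], [[0, -0.0003, -0.004], [0, 0, 0], 0.43], [[0, -0.0003, -0.005], [0, 0, 0], 0.43], [[0, -0.0004, -0.006], [0, 0, 0], 0.43], [[0, -0.0005, -0.008], [0, 0, 0], 0.43], [[0, -0.0006, -0.01], [0, 0, 0], 0.43]]}}

```text
t: 33.5
eef_pos: [0.5243, 0.2392, 0.1547]
ee_rot: [-3.072, -0.0, -1.274]
force: [0.6, -0.3, -1.6]
width: 0.0629
```

```bash
python3 look.py w18; python3 tilt.py w18; python3 tp.py t18;python3 ov.py t18.npz "[.4914,.2289]" pics/ov18.png;python3 ringtop.py t18.npz 180 280 120 250 0.035;python3 sc.py s18 205 275 355 435
```

```text
[0.5243 0.2392 0.1547] [-176.01   -0.    -73.01] 33.5 0.23583658841761002
w18 slope dz/dy -0.087 z0 0.0229 far z 0.0245 near z 0.021 back edge y -0.0244 743 613
33.55 [0.5253 0.2398 0.1568] [1.7 0.1 0.6] [-0.02 -0.06 -0.01] 0.0626
29 mean [0.482  0.2131 0.049 ] min [0.4642 0.2028 0.0429] max [0.5043 0.2559 0.0531]
slopes [-0.00524271  0.00665839  0.04901567]
33.6 [0.5253 0.2399 0.1561] [-1.7583e+02  6.0000e-02 -7.2990e+01] [-0.6  0.3 -1.8] [-0.05  0.22 -0.04] 0.06246816905852338
8
```

View pics/ov18.png

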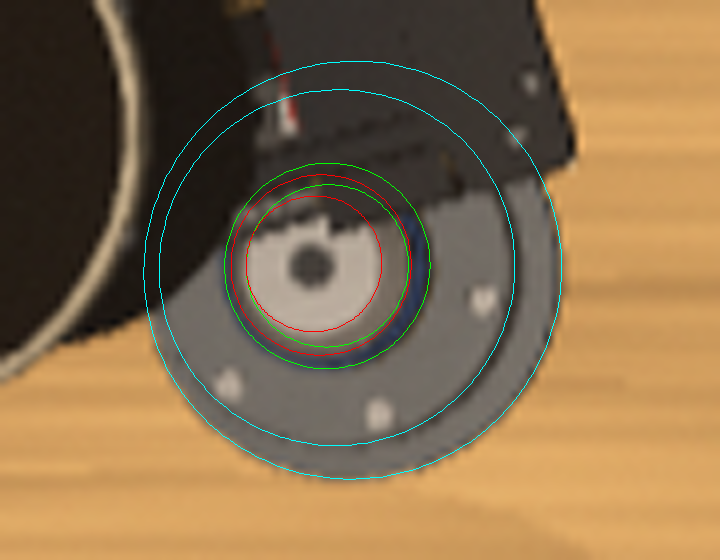

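View pics/s18.png

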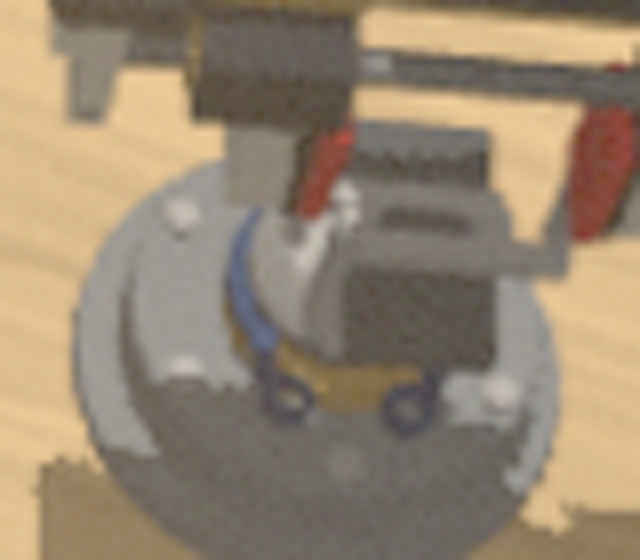

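```bash
sed -e "s/\[np.pi,0,/[np.pi+0.0698,0,/" plan.py > planr.py
python3 - <<'E'
from h import *
G=R.from_euler('xyz',[np.pi+.0698,0,np.radians(-71)])
o=G.apply([0,.003,.023]);print(o)
tgt=np.array([.4598,-.2213,.069]);print('TCP final',tgt-o)
E
```

```text
[-0.00131295 -0.00045208 -0.02315322]
TCP final [ 0.46111295 -0.22084792  0.09215322]
```

```bash
python3 planr.py 16 0.461 -0.221 0.175 -71
```

```text
now [0.5249 0.2397 0.1552] [-1.7589e+02  5.0000e-02 -7.3010e+01] t 33.65 w 0.0626
[[0.0264, 0.0121, -0.0021], [-0.01, -0.01, -0.13]]
[[0.0263, 0.0122, -0.0021], [-0.01, -0.01, -0.13]]
[[0.0263, 0.0122, -0.0021], [-0.01, -0.01, -0.13]]
[[0.0263, 0.0123, -0.0021], [-0.01, -0.01, -0.13]]
[[0.0263, 0.0123, -0.0021], [-0.01, -0.01, -0.13]]
[[0.0262, 0.0124, -0.0021], [-0.01, -0.01, -0.13]]
[[0.0262, 0.0125, -0.0021], [-0.01, -0.01, -0.13]]
[[0.0262, 0.0125, -0.0021], [-0.01, -0.01, -0.13]]
[[0.0261, 0.0126, -0.0021], [-0.01, -0.01, -0.13]]
[[0.0261, 0.0126, -0.0021], [-0.01, -0.01, -0.13]]
[[0.0261, 0.0127, -0.0021], [-0.01, -0.01, -0.13]]
[[0.0261, 0.0127, -0.0021], [-0.01, -0.01, -0.13]]
[[0.026, 0.0128, -0.0021], [-0.01, -0.01, -0.13]]
[[0.026, 0.0129, -0.0021], [-0.01, -0.01, -0.13]]
[[0.026, 0.0129, -0.0021], [-0.01, -0.01, -0.13]]
[[0.026, 0.013, -0.0022], [-0.01, -0.01, -0.13]]
```

Emit:
{"method": "step_arm", "body": {"targets": [[[0.006, 0.003, -0.006], [0, 0, 0], 0.43], [[0.016, 0.008, -0.006], [0, 0, 0], 0.43], [[0.026, 0.012, -0.004], [0, 0, 0], 0.43], [[0.026, 0.012, -0.002], [0, 0, 0], 0.43], [[0.026, 0.012, -0.002], [0, 0, -0.2], 0.43], [[0.026, 0.012, -0.002], [0, 0, -0.2], 0.43], [[0.026, 0.012, -0.001], [0, 0, -0.2], 0.43], [[0.026, 0.013, -0.001], [0, 0, -0.2], 0.43]]}}

```text
t: 34.45
eef_pos: [0.4943, 0.0419, 0.1725]
ee_rot: [-3.072, -0.001, -1.26]
force: [-0.0, 0.0, -1.8]
width: 0.0628
```

Emit:
{"method": "step_arm", "body": {"targets": [[[0.026, 0.013, -0.001], [0, 0, -0.2], 0.43], [[0.026, 0.013, -0.001], [0, 0, -0.2], 0.43], [[0.026, 0.013, -0.001], [0, 0, -0.2], 0.43], [[0.026, 0.013, -0.001], [0, 0, -0.2], 0.43], [[0.026, 0.013, -0.001], [0, 0, -0.2], 0.43], [[0.026, 0.013, -0.001], [0, 0, -0.2], 0.43], [[0.026, 0.013, -0.001], [0, 0, 0], 0.43], [[0.02, 0.01, -0.001], [0, 0, 0], 0.43]]}}

```text
t: 35.25
eef_pos: [0.4616, -0.1817, 0.1737]
ee_rot: [-3.072, -0.002, -1.24]
force: [-0.1, -0.4, -2.2]
width: 0.0624
```

```bash
python3 planr.py 4 0.461 -0.221 0.16 -71
```

```text
now [ 0.4616 -0.1817  0.1737] [-1.7601e+02 -1.4000e-01 -7.1070e+01] t 35.25 w 0.0624
[[0.0092, 0.0036, 0.0032], [0.0, -0.04, -0.01]]
[[0.0092, 0.0036, 0.0032], [0.0, -0.04, -0.01]]
[[0.0092, 0.0036, 0.0032], [0.0, -0.04, -0.01]]
[[0.0092, 0.0036, 0.0032], [0.0, -0.04, -0.01]]
```

Emit:
{"method": "step_arm", "body": {"targets": [[[0.012, 0.004, 0.001], [0, 0, 0], 0.43], [[0.012, 0.004, 0.001], [0, 0, 0], 0.43], [[0.008, 0.004, 0.001], [0, 0, 0], 0.43], [[0.003, 0.002, 0], [0, 0, 0], 0.43], [[0, 0, 0], [0, 0, 0], 0.43], [[0, 0, 0], [0, 0, 0], 0.43], [[0, 0, 0], [0, 0, 0], 0.43], [[0, 0, 0], [0, 0, 0], 0.43]]}}

```text
t: 36.05
eef_pos: [0.4616, -0.2169, 0.1697]
ee_rot: [-3.072, -0.002, -1.239]
force: [0.5, 0.6, -2.3]
width: 0.0626
```

```bash
python3 planr.py 1 0.461 -0.221 0.16 -71; python3 look.py w19; python3 tilt.py w19; python3 sc.py s19 85 195 140 270
```

```text
now [ 0.4616 -0.2169  0.1697] [-1.7599e+02 -1.4000e-01 -7.0970e+01] t 36.05 w 0.0626
[[0.0037, 0.0026, 0.0095], [-0.01, -0.14, 0.04]]
[ 0.4616 -0.2169  0.1697] [-1.7599e+02 -1.4000e-01 -7.0970e+01] 36.05 0.002321504468949274
w19 slope dz/dy -0.088 z0 0.0229 far z 0.0246 near z 0.021 back edge y -0.0244 743 613
36.1 [ 0.4616 -0.2169  0.1697] [-1.7599e+02 -1.4000e-01 -7.0970e+01] [ 0.8  0.3 -1.7] [-0.18  0.22  0.01] 0.062443151919265624
5
```

View pics/w19.png

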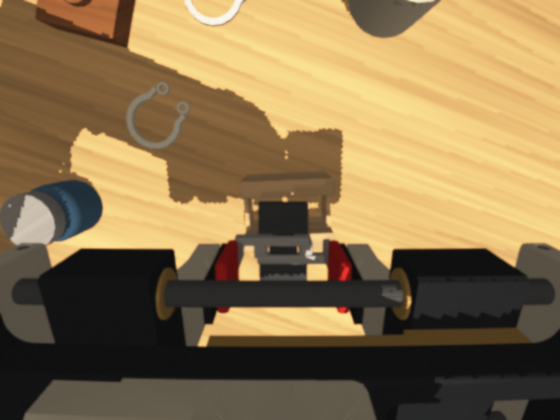

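View pics/s19.png

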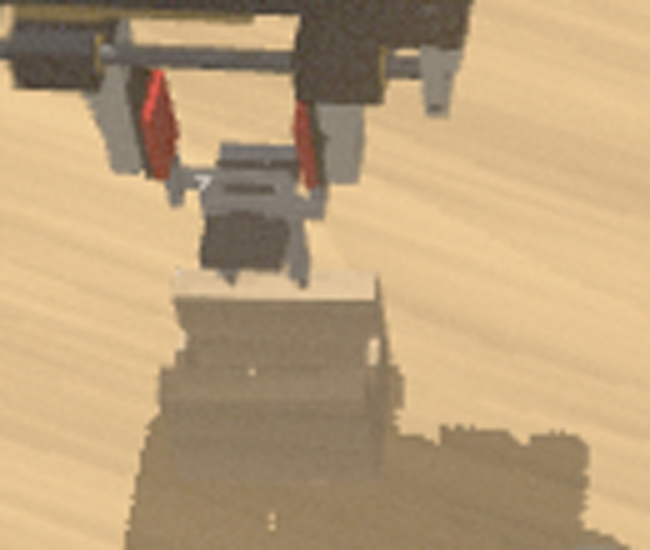

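Emit:
{"method": "step_arm", "body": {"targets": [[[0.004, 0.0025, 0.004], [0, 0, 0], 0.43], [[0, 0.0007, 0.01], [0, 0, 0], 0.43], [[0, 0.0007, 0.01], [0, 0, 0], 0.43], [[0, 0.0007, 0.01], [0, 0, 0], 0.43], [[0, 0.0007, 0.01], [0, 0, 0], 0.43], [[0, 0.0007, 0.01], [0, 0, 0], 0.43], [[0, 0, 0], [0, 0, 0], 0.43], [[0, 0, 0], [0, 0, 0], 0.43]]}}

```text
t: 36.95
eef_pos: [0.4607, -0.222, 0.1151]
ee_rot: [-3.072, -0.002, -1.239]
force: [-0.4, -1.3, -0.3]
width: 0.0628
```

Emit:
{"method": "step_arm", "body": {"targets": [[[0, 0.0004, 0.006], [0, 0, 0], 0.43], [[0, 0.0004, 0.006], [0, 0, 0], 0.43], [[0, 0.0003, 0.004], [0, 0, 0], 0.43], [[0, 0.0001, 0.002], [0, 0, 0], 0.43], [[0, 0, 0], [0, 0, 0], 0.43], [[0, 0, 0], [0, 0, 0], 0.43], [[0, 0, 0], [0, 0, 0], 0.43], [[0, 0, 0], [0, 0, 0], 0.43]]}}

```text
t: 37.75
eef_pos: [0.4609, -0.222, 0.0975]
ee_rot: [-3.071, -0.003, -1.239]
force: [1.3, -0.3, -1.3]
width: 0.0627
```

Emit:
{"method": "step_arm", "body": {"targets": [[[0, 0.0001, 0.002], [0, 0, 0], 0.43], [[0, 0.0001, 0.001], [0, 0, 0], 0.43], [[0, 0, 0.001], [0, 0, 0], 0.43], [[0, 0, 0], [0, 0, 0], 0.43], [[0, 0, 0], [0, 0, 0], 0.43], [[0, 0, 0], [0, 0, 0], 0.43], [[0, 0, 0], [0, 0, 0], 0.43], [[0, 0, 0], [0, 0, 0], 0.43]]}}

```text
t: 38.55
eef_pos: [0.4609, -0.222, 0.0933]
ee_rot: [-3.072, -0.002, -1.239]
force: [-0.4, 0.3, -1.6]
width: 0.0628
```

Emit:
{"method": "step_arm", "body": {"targets": [[[0, 0, 0.0005], [0, 0, 0], 0.43], [[0, 0, 0.0005], [0, 0, 0], 0.43], [[0, 0, 0.0004], [0, 0, 0], 0.43], [[0, 0, 0], [0, 0, 0], 0.43], [[0, 0, 0], [0, 0, 0], 0.43], [[0, 0, 0], [0, 0, 0], 0.43], [[0, 0, 0], [0, 0, 0], 0.43], [[0, 0, 0], [0, 0, 0], 0.43]]}}

```text
t: 39.35
eef_pos: [0.4609, -0.222, 0.0922]
ee_rot: [-3.072, -0.003, -1.239]
force: [-3.6, 1.2, 6.5]
width: 0.0628
```

```bash
python3 sc.py s20 85 195 140 270
```

```text
39.35 [ 0.4609 -0.222   0.0922] [-1.760e+02 -1.500e-01 -7.101e+01] [-3.6  1.2  6.5] [0.17 1.21 0.02] 0.06277426416126551
5
```

View pics/s20.png

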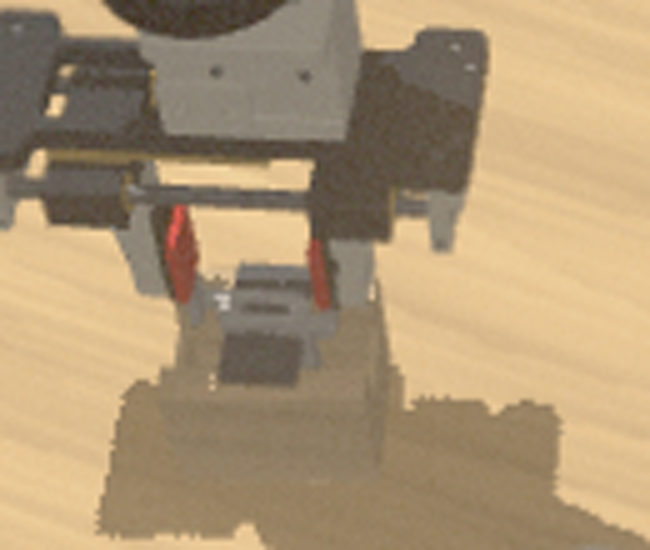

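Emit:
{"method": "step_arm", "body": {"targets": [[[0, 0, -0.0003], [0, 0, 0], 0.46], [[0, 0, 0], [0, 0, 0], 0.55], [[0, 0, 0], [0, 0, 0], 0.7], [[0, 0, 0], [0, 0, 0], 0.85], [[0, 0, 0], [0, 0, 0], 1], [[0, 0, 0], [0, 0, 0], 1], [[0, 0, 0], [0, 0, 0], 1], [[0, 0, 0], [0, 0, 0], 1]]}}

```text
t: 40.2
eef_pos: [0.461, -0.2219, 0.0921]
ee_rot: [-3.072, -0.002, -1.239]
force: [0.6, -0.3, 0.4]
width: 0.0877
```

```bash
python3 sc.py s21 85 195 140 270
```

```text
40.2 [ 0.461  -0.2219  0.0921] [-1.760e+02 -1.400e-01 -7.102e+01] [ 0.6 -0.3  0.4] [-0.17  0.23 -0.07] 0.08770151673299194
5
```

View pics/s21.png

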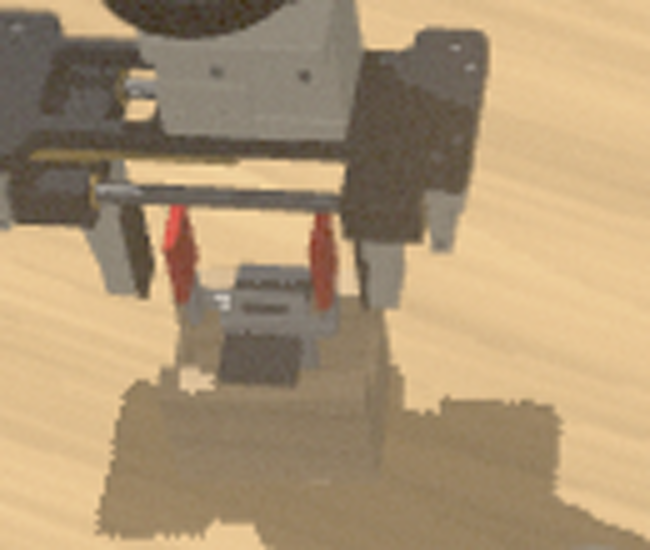

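Clear on both sides. I lift straight up (world), then back off toward the base so the cameras can see.

Emit:
{"method": "step_arm", "body": {"targets": [[[0, -0.0004, -0.006], [0, 0, 0], 1], [[0, -0.0007, -0.01], [0, 0, 0], 1], [[0, -0.001, -0.015], [0, 0, 0], 1], [[0, -0.001, -0.015], [0, 0, 0], 1], [[0, -0.0014, -0.02], [0, 0, 0], 1], [[0, -0.002, -0.03], [0, 0, 0], 1], [[0, -0.002, -0.03], [0, 0, 0], 1], [[0, 0, -0.02], [0, 0, 0], 1]]}}

```text
t: 41.05
eef_pos: [0.4599, -0.2224, 0.2419]
ee_rot: [-3.069, -0.004, -1.239]
force: [0.5, -0.5, -0.2]
width: 0.0879
```

Emit:
{"method": "step_arm", "body": {"targets": [[[0.02, 0, -0.02], [0, 0, 0], 1], [[0.04, 0, -0.01], [0, 0, 0], 1], [[0.04, 0, 0], [0, 0, 0], 1], [[0.04, 0, 0], [0, 0, 0], 1], [[0.03, 0, 0], [0, 0, 0], 1], [[0, 0, 0], [0, 0, 0], 1], [[0, 0, 0], [0, 0, 0], 1], [[0, 0, 0], [0, 0, 0], 1]]}}

```text
t: 41.85
eef_pos: [0.5123, -0.3829, 0.2694]
ee_rot: [-3.071, -0.003, -1.239]
force: [-0.2, 1.2, 0.2]
width: 0.0876
```

```bash
python3 tp.py t22; python3 ov.py t22.npz "[.4914,.2289]" pics/ov22.png; python3 ringtop.py t22.npz 180 280 120 250 0.035
python3 - <<'E'
from h import *
p,d=viewer.grab_frame('scene');np.savez('s22.npz',p=p,d=d);cv2.imwrite('pics/s22.png',p[:,:,::-1])
a=cv2.resize(p[205:275,355:435,::-1],None,fx=5,fy=5,interpolation=cv2.INTER_CUBIC);b=cv2.resize(p[110:180,160:240,::-1],None,fx=5,fy=5,interpolation=cv2.INTER_CUBIC)
cv2.imwrite('pics/s22c.png',np.hstack([a,b]))
C=cloud('scene',d)
q=p.astype(int);m=(C[...,2]>.055)&(C[...,2]<.08)&(q.max(2)<75);m[:110]=0;m[190:]=0;m[:,:160]=0;m[:,240:]=0
P=C[m];
if len(P)>10:
    s=np.linalg.lstsq(np.c_[P[:,:2]-P[:,:2].mean(0),np.ones(len(P))],P[:,2],rcond=None)[0];print('block',len(P),P.mean(0).round(4),s.round(3))
E
```

```text
41.85 [ 0.5123 -0.3829  0.2694] [-0.2  1.2  0.2] [-0.04  0.21  0.01] 0.0876
63 mean [0.5006 0.2221 0.0493] min [0.4642 0.2027 0.0449] max [0.531  0.2574 0.0534]
slopes [ 0.00360147 -0.00626466  0.04931341]
block 58 [ 0.4775 -0.2128  0.0669] [-0.089 -0.108  0.067]
```

View pics/s22c.png

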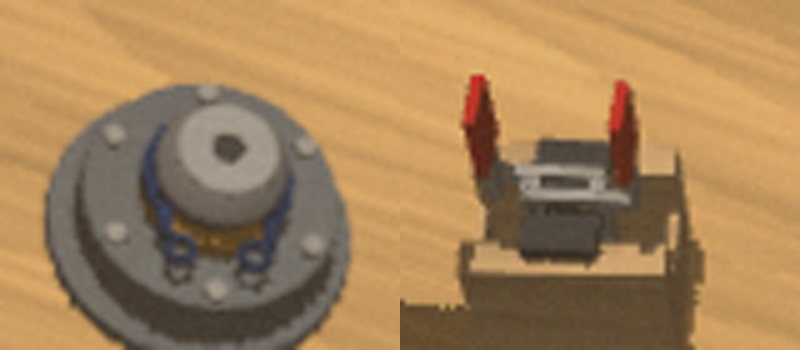

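View pics/ov22.png

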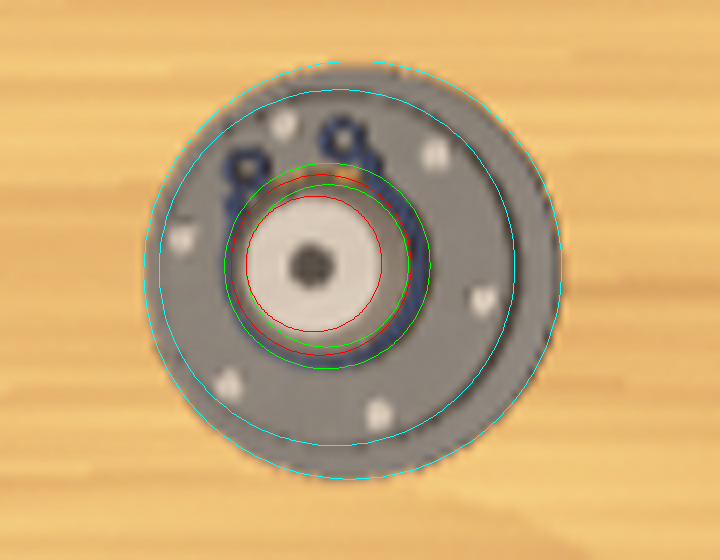

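Run:
```python
from h import *
for n in('top0','t22'):
    z=np.load(n+'.npz');p=z['p'].astype(int);C=cloud('top',z['d'])
    r=(p[...,0]>110)&(p[...,1]<60)&(p[...,2]<60);r[:,:355]=0;r[:,425:]=0
    k,l,s,c=cv2.connectedComponentsWithStats(r.astype(np.uint8))
    for i in range(1,k):
        if s[i,4]>8: print(n,s[i,4],onz('top',[c[i]],.129).round(4),np.median(C[l==i][:,2]).round(4))
    m=(p.max(2)<70)&(C[...,2]>.055)&(C[...,2]<.085);m[:215]=0;m[275:]=0;m[:,:355]=0;m[:,425:]=0
    P=C[m];a=np.radians(17);d=np.array([np.cos(a),np.sin(a)]);A=(P[:,:2]-P[:,:2].mean(0))@d
    print('block',len(P),P.mean(0).round(4),'hi',np.median(P[A>.01][:,2]),'lo',np.median(P[A<-.01][:,2]))
z=np.load('t22.npz')['p'];cv2.imwrite('pics/t22st.png',cv2.resize(z[215:275,355:425,::-1],None,fx=7,fy=7,interpolation=cv2.INTER_CUBIC))
```

```text
top0 26 [[ 0.4694 -0.247   0.129 ]] 0.1279
top0 29 [[ 0.4516 -0.1921  0.129 ]] 0.1279
block 259 [ 0.4628 -0.2192  0.0705] hi 0.0692301123539415 lo 0.06953252219112538
t22 20 [[ 0.4707 -0.2471  0.129 ]] 0.1274
t22 21 [[ 0.4501 -0.1942  0.129 ]] 0.1265
block 19 [ 0.4679 -0.2231  0.0715] hi 0.06715651677045653 lo 0.06507304826559568
```

View pics/t22st.png

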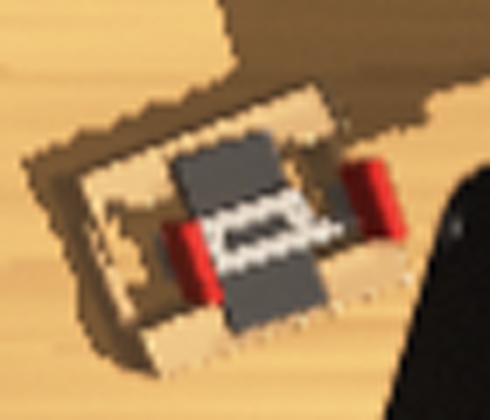

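The pliers hang level in the stand, within a millimetre or two of where they started, and the ring is seated, so I hand the job in.

```bash
python3 -c "
from station import ticket
print(ticket.job_done())"
```

```text
the job is handed in; nothing more can be done
None
```

The blue snap ring is closed in the hub's groove and the pliers are back upright in their stand. I handed the job in at about 42 s of the 64 s; no verdict was reported.

- **Ring:** I picked it up by both eyes and spread it to about 0.24 rad by calculation, under the 0.34 rad limit. It then went over the nose and down onto the washer.
- **First closing failed:** The ring stopped about 3.5 mm off-centre because the pliers had pivoted about 4° in the grip. I spread it again to about 0.13 rad, tilted the tool 4° so the pliers stood upright, and drew the ring forward to the groove wall. It then closed properly. Wrist forces stayed within about 8 N throughout.
- **Last ring check (top and side views):** The ring's outline matches the ideal circle to about 1 mm. Its top reads 49.3 mm against the expected 50 mm, with no visible tilt. The hole centres scale to about 26–28 mm apart, which is closed.
- **Last pliers check:** They hang level with both wings on the walls and the handles within 2 mm of where they were at the start. One depth fit of the block disagreed, suggesting about 0.1 rad of tilt. It used few, partly shaded pixels and the pictures do not support it, so I did not act on it.
- **Mugs and jar:** The arm's path kept clear of them; I did not re-measure their positions at the end.

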